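Battery pack onto its charger

TASK

Somebody left the salt shaker standing on the charger: lift it off and stand it upright on the round cork coaster. Then slide the slim battery pack along the charger's rail, nose first, fully home until the spring catch holds it, and let go. Leave the big battery pack, the garlic, the onion and the brown cup where they are.

Things in the scene. Friction and masses are not known exactly. Their poses are not given: they have to be found in the camera images.
- charger: Charger for the slim pack, fixed to the worktop: white slab 164 long (x) x 76 wide x 14 mm high. Origin: centre of its underside; x points along the rail the way the pack is pushed on, y across, z up. Its top (the deck) is bare from the open end, x = -82 mm, to x = -12 mm, where a T-rail begins. From x = 68.5 to 82 mm an end stop 66 mm wide rises 34 mm above the deck.
- rail_nose (a point): Tip of the metal T-rail, on the deck and centre line; axes as the charger's. The rail runs 80 mm from here along x to the end stop: stem 18 mm wide, 9.5 mm high, on it a head 34 mm wide, 8 mm thick (top 17.5 mm above the deck), both half-round in plan at the nose, the head's rim bevelled 3 mm there.
- seat (a point): Point on the charger's deck where the slim pack's origin lies when the pack is home, 22 mm past the charger's centre along x; axes as the charger's, and the pack's axes then match them.
- apron (a point): Point on the charger's deck 84 mm before the seat: where the slim pack's origin lies when it stands in line before the rail, nose 5 mm short of the rail, rear 25 mm out beyond the slab's open end (it is stable there). Axes as the charger's.
- catch (a joint): Spring roller in the rail's head, 28 mm past the charger's centre: how far it is pressed down (m). At 0 it stands 6.5 mm above the head; about 0.0045 while the pack's channel roof rides over it. When the pack comes home it snaps up into a pocket in that roof and holds the pack with under 2 mm of play. Pushing on takes about 5 to 15 N where the roof first meets it.
- pack: Slim grey battery pack, loose, 90 long (x) x 58 wide x 80 mm high, 0.26 to 0.48 kg. Origin: centre of its underside; x points to its nose, which goes on first. Foot 58 mm wide, 28 mm high; on it the body to grasp, 40 mm wide, x = -42 to +30, z = 28 to 80 mm: the foot juts out 15 mm at the nose, 3 mm at the rear. It starts on the strip between sink and front edge.
- channel (a point): Mouth of the T-channel under the slim pack: centre of the nose end, on the underside; axes as the pack's. Open at the nose, closed by an 8 mm wall at the rear. 22 mm wide between lips 8 mm high, 38 mm wide above them, roof 19.5 mm above the underside; so on the rail it has 2 mm of play to each side and can rise 1.5 mm. Its foot slides on the deck.
- shaker: Salt shaker, loose, round, 44 mm in diameter up to 66 mm, domed head 34 mm in diameter above, 90 mm high, 0.1 kg. Origin: centre of its underside; z up. It starts standing on the charger's bare deck, in the pack's way.
- coaster: Round cork coaster fixed to the worktop, 76 mm in diameter, 6 mm thick. Origin: centre of its underside. It lies in front of the charger, to one side or the other.
- big_pack: Bystander, loose: the other grey battery pack, longer, wider and lower, 105 x 70 x 66 mm, body 56 mm wide. Origin: centre of its underside, x along its length. On the same strip as the slim pack, on one side of it or the other.
- garlic: Bystander, loose: garlic bulb, 53 mm diameter, 52 mm high; origin: centre of its underside. In front of the charger, on the other side from the coaster.
- onion: Bystander, loose: onion, 83 mm diameter, 94 mm high; origin: centre of its underside. Left of the charger.
- cup: Bystander, loose: brown cup, 72 mm diameter, 67 mm high; origin: centre of its underside. Behind the charger.

How it is judged:
On the way, in this order (a step that is already met when the one before it is completed fails the run):
1. the salt shaker stands upright on the cork coaster, let go (horizontal distance between shaker and coaster below 0.025 m and height (world z) of shaker below 0.01 m and angle between shaker's own z axis and vertical below 0.1 rad and contact force between shaker and the fingers below 0.1 N), for 0.2 s.
2. the slim pack has been slid home on the rail and the catch has sprung up (x of pack in the frame of seat between -0.004 and 0.004 m and y of pack in the frame of seat between -0.004 and 0.004 m and z of pack in the frame of seat between -0.004 and 0.004 m and value of joint catch below 0.002 m), for 0.2 s.
At the end, for the whole second after the job is handed in: The slim pack is home on the rail within 4 mm of its seat in each direction, level and in line, with the catch sprung up (pressed less than 2 mm), at rest; the shaker stands upright and at rest on the coaster, centres within 25 mm (all of step 2 and angle between the x axis of pack and the x axis of charger, either way round below 0.1 rad and angle between pack's own z axis and vertical below 0.06 rad and linear speed of each of pack, shaker below 0.02 m/s and horizontal distance between shaker and coaster below 0.025 m and height (world z) of shaker between 0.002 and 0.01 m and angle between shaker's own z axis and vertical below 0.1 rad); the robot touches nothing.
It fails at once if the big pack, garlic, onion or cup was displaced by more than 30 mm (distance of any of big_pack, garlic, onion, cup from where it was at the start of the episode above 0.03 m).
It also fails if it takes over 61 s, if anything falls off the work surface, if the arm or the gripper's body presses on something with over 40 N, if the wrist force passes 120 N, or if a joint passes its speed limit or range.

ROBOT

A 7-joint arm with a two-finger parallel gripper is mounted at the origin on a cart in front of the work surface, level with it; the furniture and walls round the work are solid. World frame = base frame: x ahead of the robot, y to its left, z up, the work surface at z = 0. Lengths are in m, angles in rad, forces in N, time in s.
With the tool pointing down it reaches from about 0.4 to 0.9 m from the base axis. Payload 5.6 kg.
Tool frame: the origin (TCP) lies on the centre line of the jaws, within the pads' length; the fingertips stand 25 mm ahead of it and the grasp point (between the pads) lies 6 mm ahead of it; z points along the fingers, x is the direction in which the jaws open and shut, and the axes are right-handed (so a half turn about z gives the same grasp; the last joint's range is limited). The gripper opens to 92 mm and grips with 3 to 60 N. Pads are 20 mm wide; open, the fingers measure 128 mm over their backs; the gripper's body (75 mm by 189 mm) begins 69 mm behind the grasp point.
Start: joints at [1.068, 0.468, -0.012, 1.603, 0.006, 1.071, -0.056], TCP at [0.288, -0.583, 0.24] pointing down, gripper open.
Joint ranges: [-2.53, 2.53], [-0.31, 2.02], [-1.57, 1.55], [0.28, 2.44], [-1.29, 4.43], [0.15, 1.84], [-2.92, 2.92]. Speed limits (rad/s): [2.57, 2.57, 3.14, 3.14, 3.14, 3.14, 3.14].

INTERFACE

Orientations are given as a 3x3 rotation matrix whose columns are the frame's x, y, z axes.
In Python, from plant import manip gives the robot as it stands.
- The arm moves only by the tool arm_command, never from a script. Its argument "moves" is a list of rows, each a list of 2 entries, a list of its own where there are three numbers: the shift along the world's x, y, z in m, then the turn, a rotation vector about the world's x, y, z in rad. In form: [[[tx, ty, tz], [rx, ry, rz]], ...]. A call has 1 to 8 rows; each row shifts and turns the commanded pose from where the row before left it; what a row does not reach is not made up. A row lasts 1/10 s, in which the tool goes at most 50 mm and 8.59 degrees, less where a joint would pass 70% of its speed; a pose out of reach is approached as far as the arm can. A call with a gripper value outside its range is refused whole. "fingers" is the opening, from 0 (shut) to 1 (fully open), set as the call begins (left out, the last holds). The fingers move at their own pace and stop on an object; "grip_force" is the grip in N (left out, the last holds). Time passes only in rows, so rows that do not move let the fingers close. It gives the time, the measured TCP pose, the force and the opening at its end, in the units of the state.
- manip.observe(): the state, without advancing time (a new reading comes with each control period).
- manip.camera(name): name is "side" or "top"; returns a dict with "pixels" (384x512x3 uint8, blue, green, red), "fx", "fy", "cx", "cy" (pixels), "world_to_cam" (4x4, takes a point from world to camera coordinates). Camera axes: x right, y up, looking along -z (the intrinsics and any distortion apply to the point x, -y, -z); pixel columns grow to the right and rows downward; lengths in m; the calibration is good to about 2 mm. A picture is of the moment at which its call begins. There is no depth.
- manip.hand_in(): hands the job in, once; it reports no verdict.
The state is a dict: "time_s": time; "joint_pos": joint angles; "joint_vel": joint speeds; "tau": joint torques, N m; "tcp_pos": TCP position; "orientation": TCP orientation; "ft_force": force on the tool from outside, world axes, zero at the start; "wrist_torque": the same for the moment, N m; "opening": finger opening in m.
Only numpy, scipy, OpenCV 4.12 (cv2) and the standard library are available. Lean on these libraries where they do the work, as an engineer would, in place of code of your own. Each camera call takes 0.05 s, during which the arm holds its last target.

## Working session

There is one attempt and no reset: what is moved stays moved. The work goes in short steps, Python scripts to look and compute and a tool call to move; the robot and the scene stay as the last step left them, time stands still between calls to the robot, and variables do not carry over. Pictures are saved under pics/ and viewed, and the job is handed in when it is done.

Besides the shell and the picture viewer there is one more tool, called as name(argument=value, ...) on one line, values as JSON. arm_command: Moves the arm, as the interface text tells. Its arguments: {"type":"object","properties":{"moves":{"type":"array","items":{"type":"array"}},"fingers":{"type":"number"},"grip_force":{"type":"number"}},"required":["moves"]}

```bash
mkdir -p pics; cat > h.py <<'E'
import numpy as np, cv2
from plant import manip
def cam(n,f=None):
    c=manip.camera(n)
    if f: cv2.imwrite('pics/'+f,np.asarray(c['pixels']))
    return c
def ray(c,u,v):
    T=np.array(c['world_to_cam']);R=T[:3,:3];t=T[:3,3]
    d=np.array([(u-c['cx'])/c['fx'],-(v-c['cy'])/c['fy'],-1.])
    return -R.T@t, R.T@d
def plane(c,u,v,z):
    o,d=ray(c,u,v); return o+d*(z-o[2])/d[2]
def proj(c,p):
    T=np.array(c['world_to_cam']);q=T[:3,:3]@np.array(p)+T[:3,3]
    return np.array([c['cx']+c['fx']*q[0]/-q[2],c['cy']-c['fy']*q[1]/-q[2]])
E
python3 - <<'E'
from h import *
for n in('top','side'):
    c=cam(n,n+'0.png');print(n,{k:v for k,v in c.items() if k!='pixels'}, ray(c,256,192))
s=manip.observe();print(s)
E
```

```text
top {'fx': 367.7739799719624, 'fy': 367.7739799719624, 'cx': 250.72074863797957, 'cy': 193.49912521230843, 'world_to_cam': array([[-0.00695809, -0.99991664, -0.01087644,  0.04981317],
       [ 0.98929414, -0.00846889,  0.14568936, -0.56942608],
       [-0.14576932, -0.00974627,  0.9892706 , -0.98814062],
       [ 0.        ,  0.        ,  0.        ,  1.        ]])} (array([0.4196359 , 0.03535592, 1.06103957]), array([ 0.14970202, -0.00464166, -0.98883286]))
side {'fx': 475.72397362255606, 'fy': 475.72397362255606, 'cx': 254.48095392163046, 'cy': 191.79945874453134, 'world_to_cam': array([[-0.85342548, -0.520951  ,  0.01658323,  0.48135086],
       [ 0.31433454, -0.48904433,  0.81365192, -0.20977165],
       [-0.41576284,  0.69960396,  0.58111578, -1.23856782],
       [ 0.        ,  0.        ,  0.        ,  1.        ]])} (array([-0.03821491,  1.01467953,  0.88245007]), array([ 0.41290524, -0.70106127, -0.58140583]))
{'time_s': 0.1, 'joint_pos': array([ 1.0680002 ,  0.46829035, -0.01159144,  1.60351017,  0.00601796,
        1.07138054, -0.05628776]), 'joint_vel': array([-0.00091401, -0.0013068 , -0.00168491, -0.00349825, -0.00082797,
        0.00049553,  0.00176098]), 'tau': array([ 7.10396253e-04, -5.21647561e+01, -1.27065435e-02, -2.44367391e+01,
       -5.67699317e-02,  1.40472027e-02,  5.81862741e-05]), 'tcp_pos': array([ 0.288171  , -0.58210516,  0.2387436 ]), 'orientation': array([[ 4.43716517e-01, -8.96166838e-01, -8.07266681e-04],
       [-8.96165863e-01, -4.43717231e-01,  1.32852288e-03],
       [-1.54877628e-03,  1.33957297e-04, -9.99998792e-01]]), 'ft_force': array([-0.28782851,  0.20918558,  0.53390969]), 'wrist_torque': array([-0.00161328,  0.00478479,  0.01620783]), 'opening': 0.09190602365565612}
```

View pics/top0.png

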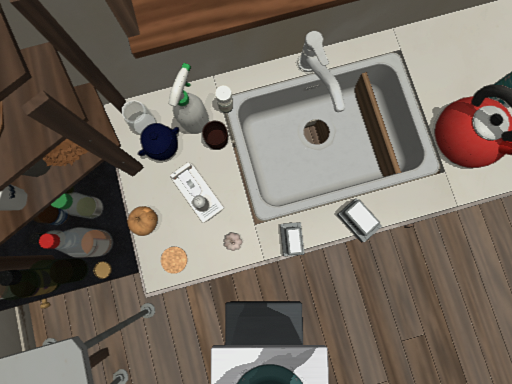

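View pics/side0.png

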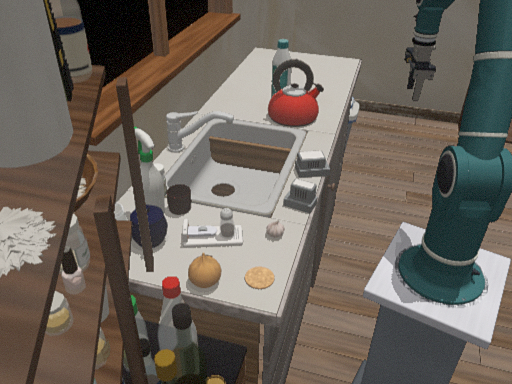

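The top view shows the charger near (197,192) with the shaker at (200,203), the coaster at (174,260) and the garlic at (232,241). The two packs are at (291,239) and (358,219). I'll zoom in to tell the packs apart.

```bash
python3 - <<'E'
from h import *
a=cv2.imread('pics/top0.png');b=cv2.imread('pics/side0.png')
cv2.imwrite('pics/z1.png',cv2.resize(a[150:280,155:255],None,fx=4.6,fy=4.6,interpolation=2))
cv2.imwrite('pics/z2.png',cv2.resize(a[190:265,265:395],None,fx=6,fy=6,interpolation=2))
cv2.imwrite('pics/z3.png',cv2.resize(b[140:300,170:340],None,fx=3.7,fy=3.7,interpolation=2))
E
```

```text
(no output)
```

View pics/z1.png

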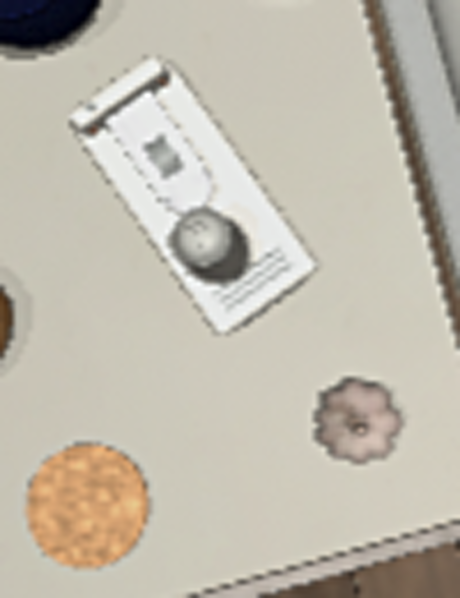

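View pics/z2.png

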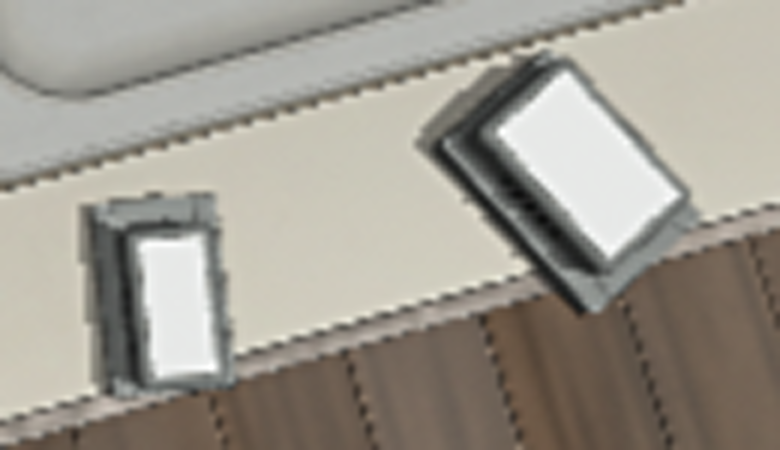

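View pics/z3.png

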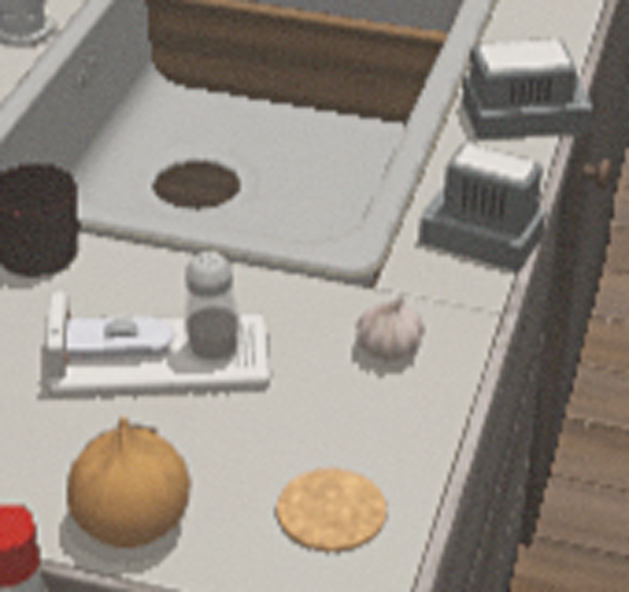

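```bash
python3 - <<'E'
from h import *
c=cam('top');a=np.asarray(c['pixels']).astype(int)
s=cam('side');b=np.asarray(s['pixels']).astype(int)
def blob(m,pt):
    n,l,st,ce=cv2.connectedComponentsWithStats(m.astype(np.uint8),connectivity=4)
    return l==l[pt[1],pt[0]] if l[pt[1],pt[0]] else None
def rect(img,c,pt,z,th):
    m=blob(img.min(2)>th,pt); 
    ys,xs=np.nonzero(m); 
    P=np.array([plane(c,u,v,z)[:2] for u,v in zip(xs,ys)])
    r=cv2.minAreaRect((P*1000).astype(np.float32));print(pt,len(xs),r,P.mean(0)); return r
for pt in((292,240),(360,218)):
    rect(a,c,pt,.08 if pt[0]<300 else .066,215)
for pt in((304,184),):
    for th in(200,215,225): rect(b,s,pt,.08,th)
# coaster
for im,cc,pt in((a,c,(174,260)),(b,s,(260,278))):
    m=(im[...,2]-im[...,0]>60); m=blob(m,pt); ys,xs=np.nonzero(m)
    P=np.array([plane(cc,u,v,.006)[:2] for u,v in zip(xs,ys)])
    print('coaster',P.mean(0),P.max(0)-P.min(0))
# charger top
m=blob(a.min(2)>225,(210,205)); ys,xs=np.nonzero(m)
P=np.array([plane(c,u,v,.014)[:2] for u,v in zip(xs,ys)])
print('ch',cv2.minAreaRect((P*1000).astype(np.float32)),len(xs))
q=np.zeros((384,512),np.uint8);q[m]=255
cv2.imwrite('pics/m.png',cv2.resize(q[150:240,155:255],None,fx=5,fy=5))
for u,v in((315,267),(222,333),(152,56),(70,122)):
    print(plane(c,155+u/4.6,150+v/4.6,.014))
k=3.7
for n,u,v in(('open near',268,380),('open far',266,318),('stop near base',50,385)):
    print(n,plane(s,170+u/k,140+v/k,.014))
for nm,u,v in (('sh base',212,345),):
    print(nm,plane(s,170+u/k,140+v/k,.022))
print('head top', plane(c,155+202/4.6,150+235/4.6,.08),plane(s,170+209/k,140+272/k,.08))
E
```

```text
(292, 240) 222 ((437.3736572265625, -68.72484588623047), (58.08620834350586, 26.37670135498047), 5.1247711181640625) [ 0.43741052 -0.06855586]
(360, 218) 427 ((500.0735168457031, -255.4306640625), (73.4150161743164, 42.210472106933594), 39.632408142089844) [ 0.49991519 -0.25561872]
(304, 184) 92 ((435.7287292480469, -68.2056655883789), (57.57246017456055, 26.26947593688965), 7.837562561035156) [ 0.43576672 -0.06816676]
(304, 184) 65 ((435.10894775390625, -66.31757354736328), (54.672115325927734, 20.0178279876709), 7.901959419250488) [ 0.43432009 -0.06598582]Traceback (most recent call last):
  File "<stdin>", line 15, in <module>
  File "<stdin>", line 9, in rect
    return _wrapfunc(a, 'nonzero')
    return _wrapit(obj, method, *args, **kwds)
    result = getattr(arr, method)(*args, **kwds)
ValueError: Calling nonzero on 0d arrays is not allowed. Use np.atleast_1d(scalar).nonzero() instead.
```

```bash
python3 - <<'E'
from h import *
c=cam('top');a=np.asarray(c['pixels']).astype(int)
s=cam('side');b=np.asarray(s['pixels']).astype(int)
def blob(m,pt):
    n,l,st,ce=cv2.connectedComponentsWithStats(m.astype(np.uint8),connectivity=4)
    return l==l[pt[1],pt[0]]
for im,cc,pt in((a,c,(174,260)),(b,s,(260,278))):
    m=(im[...,2]-im[...,0]>60); m=blob(m,pt); ys,xs=np.nonzero(m)
    P=np.array([plane(cc,u,v,.006)[:2] for u,v in zip(xs,ys)])
    print('coaster',P.mean(0),P.max(0)-P.min(0))
m=blob(a.min(2)>222,(210,208)); ys,xs=np.nonzero(m)
print(len(xs), a[208,210])
P=np.array([plane(c,u,v,.014)[:2] for u,v in zip(xs,ys)])
print('ch',cv2.minAreaRect((P*1000).astype(np.float32)))
q=np.zeros((384,512),np.uint8);q[m]=255
cv2.imwrite('pics/m.png',cv2.resize(q[150:240,155:255],None,fx=5,fy=5))
for u,v in((315,267),(222,333),(152,56),(70,122)):
    print(plane(c,155+u/4.6,150+v/4.6,.014))
k=3.7
for n,u,v in(('open near',268,380),('open far',266,318),('stop near base',50,385)):
    print(n,plane(s,170+u/k,140+v/k,.014))
print('head top', plane(c,155+202/4.6,150+235/4.6,.08),plane(s,170+209/k,140+272/k,.08))
print('garlic', plane(c,155+358/4.6,150+420/4.6,.03))
print('onion', plane(c,143,220,.045),'cup',plane(c,215,135,.06),'blue',plane(c,158,142,.06))
E
```

```text
coaster [0.38779573 0.26578298] [0.06987282 0.07133321]
coaster [0.3849738  0.27077829] [0.07341678 0.07438357]
2 [227 230 228]
ch ((532.9168701171875, 161.18475341796875), (2.868243455886841, 0.0), -90.46575164794922)
[0.5324894  0.12397491 0.014     ]
[0.49187757 0.18146308 0.014     ]
[0.66793631 0.22804623 0.014     ]
[0.62576207 0.2791584  0.014     ]
open near [0.48621187 0.19106328 0.014     ]
open far [0.52602352 0.13162959 0.014     ]
stop near base [0.61805938 0.281461   0.014     ]
head top [0.54473696 0.18465658 0.08      ] [0.54705266 0.17672763 0.08      ]
garlic [0.43755608 0.09623502 0.03      ]
onion [0.49765113 0.34450745 0.045     ] cup [0.73477374 0.14481008 0.06      ] blue [0.71602639 0.30542759 0.06      ]
```

View pics/m.png

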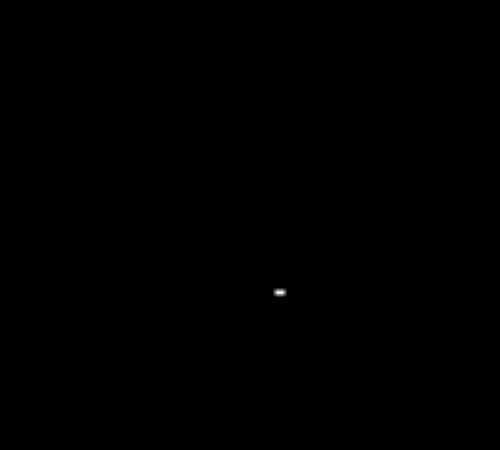

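```bash
python3 - <<'E'
from h import *
a=cv2.imread('pics/top0.png').astype(int);b=cv2.imread('pics/side0.png').astype(int)
print(a[200,190:235].tolist());print(b[232,175:255].tolist())
E
```

```text
[[235, 237, 235], [236, 237, 235], [154, 159, 158], [112, 117, 119], [151, 159, 159], [175, 183, 185], [181, 190, 191], [162, 170, 171], [188, 196, 197], [193, 203, 202], [193, 204, 203], [191, 200, 200], [179, 186, 186], [152, 159, 160], [133, 140, 140], [80, 85, 85], [60, 66, 67], [119, 125, 127], [190, 201, 204], [221, 230, 232], [223, 230, 232], [230, 232, 231], [232, 233, 231], [232, 233, 231], [231, 232, 231], [233, 234, 232], [234, 235, 233], [228, 232, 231], [188, 199, 201], [167, 180, 185], [181, 195, 198], [188, 201, 205], [187, 201, 205], [186, 200, 203], [186, 200, 204], [187, 200, 204], [184, 199, 202], [184, 199, 203], [187, 200, 204], [188, 200, 204], [187, 199, 204], [185, 200, 203], [184, 201, 204], [184, 200, 204], [186, 201, 204]]
[[184, 192, 198], [184, 192, 196], [187, 195, 200], [188, 194, 200], [187, 193, 199], [190, 197, 200], [184, 191, 197], [158, 163, 168], [213, 218, 223], [218, 223, 227], [218, 222, 228], [209, 214, 216], [136, 138, 141], [222, 217, 219], [222, 218, 219], [222, 217, 219], [219, 216, 217], [219, 215, 217], [220, 216, 216], [220, 216, 217],
[... 294 characters left out ...]
, 219, 219], [222, 219, 220], [216, 215, 216], [187, 183, 185], [188, 192, 196], [219, 224, 229], [220, 225, 230], [209, 214, 219], [159, 165, 167], [102, 107, 110], [94, 93, 101], [96, 95, 100], [90, 99, 105], [90, 94, 99], [94, 96, 101], [95, 98, 105], [95, 102, 104], [95, 102, 107], [88, 92, 98], [89, 95, 99], [87, 92, 94], [95, 98, 103], [166, 171, 173], [189, 192, 194], [195, 197, 198], [202, 206, 208], [187, 190, 193], [218, 224, 227], [220, 224, 229], [206, 212, 216], [156, 163, 164], [185, 195, 198], [188, 197, 200], [186, 196, 200], [188, 196, 199], [187, 194, 197], [188, 197, 201], [188, 195, 201], [187, 195, 199], [187, 193, 199], [188, 195, 201], [182, 194, 197], [187, 196, 200]]
```

```bash
cat > ch.py <<'E'
from h import *
import sys
def run(c,seedpts,pt,thr):
    a=np.asarray(c['pixels']).astype(int)
    m=((a.min(2)>thr)).astype(np.uint8)
    m[:150 if c['fx']<400 else 205]=0
    m=cv2.morphologyEx(m,cv2.MORPH_CLOSE,np.ones((3,3),np.uint8))
    n,l=cv2.connectedComponents(m,connectivity=4)
    k=l==l[pt[1],pt[0]];print(l[pt[1],pt[0]],k.sum())
    cs,_=cv2.findContours(k.astype(np.uint8),cv2.RETR_EXTERNAL,cv2.CHAIN_APPROX_NONE)
    C=cs[0][:,0]
    return k,np.array([plane(c,u,v,.014)[:2] for u,v in C])
if __name__=='__main__':
    th=np.radians(37.); 
    for n,pt,thr in(('top',(217,200),208),('side',(205,238),205)):
        c=cam(n);k,P=run(c,None,pt,thr)
        q=np.asarray(c['pixels']).copy();q[k]=(0,0,255)
        y0,x0=(150,155) if n=='top' else (190,160)
        cv2.imwrite(f'pics/mm{n}.png',cv2.resize(q[y0:y0+90,x0:x0+100],None,fx=5,fy=5,interpolation=0))
        O=np.array([.58,.20])
        for it in range(3):
            R=np.array([[np.cos(th),-np.sin(th)],[np.sin(th),np.cos(th)]])
            L=(P-O)@R
            e=L[(abs(L[:,1])<.028)&(L[:,0]<-.05)]
            s1=L[(L[:,1]>.028)&(L[:,0]>-.072)&(L[:,0]<.06)]
            s2=L[(L[:,1]<-.028)&(L[:,0]>-.072)&(L[:,0]<.06)]
            f=lambda A:np.polyfit(A[:,0],A[:,1],1) if len(A)>4 else (np.nan,np.nan)
            p1,p2=f(s1),f(s2); pe=np.median(e[:,0]) if len(e) else np.nan
            print(n,np.degrees(th),O,'L',p1,len(s1),'R',p2,len(s2),'end',pe,len(e),'far',L[:,0].max())
            th+=np.nanmean([np.arctan(p1[0]),np.arctan(p2[0])])
            O=O+R@np.array([pe+.082,np.nanmean([p1[1],p2[1]])])
E
python3 ch.py
```

```text
1 1079
top 37.0 [0.58 0.2 ] L [-0.00452635  0.03493394] 43 R [-0.02727237 -0.03305397] 36 end -0.07821995674441887 30 far 0.08899916952462628
top 36.08922823834042 [0.58245318 0.20302559] L [0.00719479 0.03420835] 41 R [-0.01058883 -0.03406351] 37 end -0.0742015150110337 32 far 0.08498343233753375
top 35.9920040691577 [0.58871248 0.20767777] L [0.00773574 0.03399466] 43 R [ 0.00201691 -0.03389586] 37 end -0.07353450600170881 35 far 0.07715865174824453
0 192144
side 36.27139228751898 [0.58 0.2 ] L [-0.07455171  0.46515528] 66 R [-0.01644658 -2.56540176] 18 end -0.8755990356490427 13 far 1.4415378412230173
side 33.66846941222148 [ 0.56144574 -1.11613601] L [2.04375863 1.31121091] 81 R [ 0.02899259 -1.50265454] 18 end -0.6403399649892219 5 far 2.302722256850663
side 66.46268725877164 [ 0.14982898 -1.50533752] L [0.60403701 0.13648843] 11 R [-0.60403701 -1.66189421] 21 end -0.2291578006583541 7 far 2.3225625915277295
```

View pics/mmtop.png

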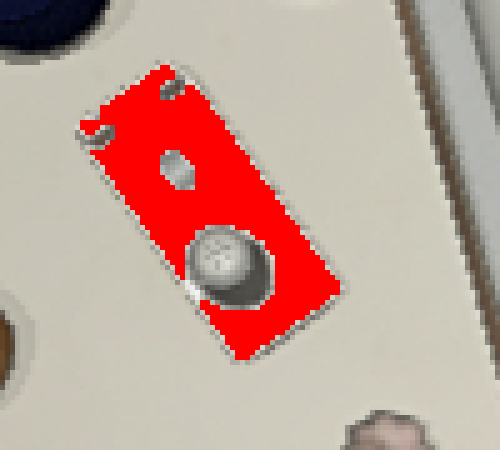

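```bash
python3 - <<'E'
from h import *
b=cv2.imread('pics/side0.png')
cv2.imwrite('pics/zs.png',cv2.resize(b[200:255,175:255],None,fx=10,fy=10,interpolation=0))
E
```

```text
(no output)
```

View pics/zs.png

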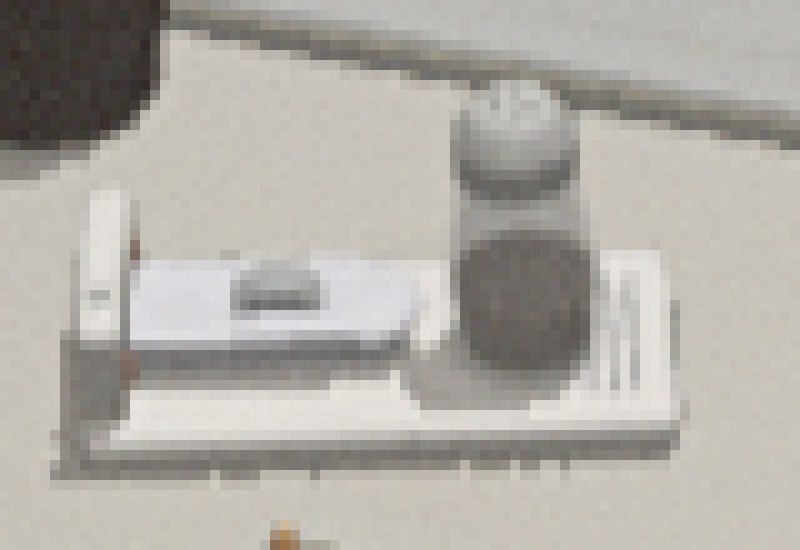

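```bash
python3 - <<'E'
from h import *
c=cam('side');t=cam('top')
th=np.radians(36.2);R=np.array([[np.cos(th),-np.sin(th)],[np.sin(th),np.cos(th)]])
O=np.array([.5923,.2103])
f=lambda p:((p[:2]-O)@R*1000).round(1)
for n,u,v in(('near',672,430),('far',668,252),('stopnear base',105,452),('mid near edge',400,442)):
    print(n,f(plane(c,175+u/10-.5,200+v/10-.5,.014)))
print('rail nose side',f(plane(c,175+41.8-.5,200+30.5-.5,.0315)), 'roller', f(plane(c,175+28-.5,200+28.8-.5,.036)))
print('roller top',f(plane(t,155+178/5-.5,150+170/5-.5,.036)))
# shaker base: side body centre at mid z: body left/right edges x 45.2..59.7, head centre
oT,dT=ray(t,155+222/5-.5,150+255/5-.5) ; oS,dS=ray(c,175+51.5-.5,200+14-.5)
A=np.c_[dT,-dS];x=np.linalg.lstsq(A,oS-oT,rcond=None)[0]
print(oT+dT*x[0],oS+dS*x[1])
for z in(.075,.08,.085):print(plane(t,155+222/5-.5,150+255/5-.5,z),plane(c,175+51.5-.5,200+14-.5,z))
# project charger corners into views
for nm,cc in(('side',c),('top',t)):
  for p in((-82,38,14),(-82,-38,14),(82,38,0),(-12,0,31.5),(28,0,36),(68.5,33,48),(82,-33,48)):
    q=O+R@np.array(p[:2])/1000
    uv=proj(cc,[*q,p[2]/1000])
    print(nm,p,(uv-([175,200] if nm=='side' else [155,150])+.5)*(10 if nm=='side' else 5))
E
```

```text
near [-95.   46.2]
far [-98.6 -30. ]
stopnear base [58.7 45.1]
mid near edge [-20.9  46.2]
rail nose side [-27.    9.7] roller [10.7  5.4]
roller top [10.8  0.4]
[0.54558321 0.18383257 0.08578583] [0.54418332 0.18312816 0.08549781]
[0.54697613 0.18547465 0.075     ] [0.55185493 0.1721746  0.075     ]
[0.54633041 0.18471343 0.08      ] [0.54820102 0.17739167 0.08      ]
[0.5456847  0.18395221 0.085     ] [0.54454711 0.18260874 0.085     ]
side (-82, 38, 14) [622.74784627 412.19696804]
side (-82, -38, 14) [608.59511416 236.65053742]
side (82, 38, 0) [ 23.56361503 476.69891541]
side (-12, 0, 31.5) [363.07837434 284.69075086]
side (28, 0, 36) [217.22392979 278.10720921]
side (68.5, 33, 48) [ 61.20153578 328.59777416]
side (82, -33, 48) [ 22.45683311 177.33925886]
top (-82, 38, 14) [224.67798901 343.90185668]
top (-82, -38, 14) [332.41185656 264.93935034]
top (82, 38, 0) [ 67.09389355 122.69361873]
top (-12, 0, 31.5) [203.16622604 202.69496414]
top (28, 0, 36) [161.22056085 145.6753149 ]
top (68.5, 33, 48) [ 68.09292806 119.46169115]
top (82, -33, 48) [150.11953289  32.34950512]
```

```bash
python3 - <<'E'
from h import *
from ch import run
from scipy.optimize import least_squares
c=cam('side');t=cam('top')
k,P=run(t,None,(217,200),208)
th=np.radians(36.2)
for th in np.radians([35.8,36.2,36.6]):
    R=np.array([[np.cos(th),-np.sin(th)],[np.sin(th),np.cos(th)]]);O=np.array([.58,.2])
    L=(P-O)@R
    e=L[L[:,0]<L[:,0].min()+.006]; print(np.degrees(th),L[:,0].min(), np.polyfit(e[:,1],e[:,0],1),e[:,1].min(),e[:,1].max())
# joint features: (local mm, view, pixel crop coordinates)
F=[((-82,38,14),c,(672,430)),((-82,-38,14),c,(668,252)),((-12,0,31.5),c,(418,302)),((28,0,36),c,(280,285)),((68.5,33,48),c,(128,345)),
 ((-82,38,14),t,(240,362)),((-82,-38,14),t,(344,289)),((28,0,36),t,(178,170)),((82,-33,48),t,(168,62)),((82,33,48),t,(76,126))]
def res(x,sel=F):
    R=np.array([[np.cos(x[2]),-np.sin(x[2])],[np.sin(x[2]),np.cos(x[2])]])
    r=[]
    for p,cc,uv in sel:
        s=10 if cc is c else 5; o=np.array([175,200]) if cc is c else np.array([155,150])
        r.append(proj(cc,[*(x[:2]+R@np.array(p[:2])/1000),p[2]/1000])-(np.array(uv)/s+o-.5))
    return np.ravel(r)
for sel in(F,F[:5],F[5:]):
    z=least_squares(res,[.58,.2,.63],args=(sel,),loss='soft_l1');print(z.x,np.degrees(z.x[2]),z.fun.reshape(-1,2).round(1).tolist())
E
```

```text
1 1081
35.8 -0.08064053566302629 [-0.00339495 -0.07917116] -0.03387519944976006 0.037136088940204474
36.20000000000001 -0.08075220940127871 [ 0.00356852 -0.07917119] -0.033345820297208416 0.037672364876863436
36.6 -0.0808599473907693 [ 0.01053235 -0.07917506] -0.032814815916419424 0.03820680471560606
[0.5773869  0.20246652 0.6184985 ] 35.43735341789094 [[1.0, -1.2], [0.1, -1.0], [0.5, -1.4], [-0.2, -0.4], [-0.6, -1.5], [-0.8, 1.7], [0.2, 0.7], [-0.6, 0.2], [-0.5, -0.9], [-1.4, -0.3]]
[0.57508548 0.20650282 0.61896765] 35.46423388281134 [[1.0, -0.0], [0.0, 0.0], [0.4, -0.3], [-0.4, 0.6], [-0.9, -0.4]]
[0.57812303 0.20063807 0.62538618] 35.83198864423244 [[0.1, 1.4], [0.9, 0.3], [0.0, -0.0], [-0.1, -1.1], [-0.9, -0.3]]
```

Charger is at about (0.578, 0.2015) with yaw 36°, the shaker at (0.545, 0.184), the coaster at (0.387, 0.267), and the slim pack has its nose along +x at yaw about 5°. I'll move over the shaker, with the jaws opening across the charger.

arm_command(moves=[[[0.015, 0.045, 0], [0, 0, 0.084]], [[0.015, 0.045, 0], [0, 0, 0.084]], [[0.015, 0.045, 0], [0, 0, 0]], [[0.015, 0.045, 0], [0, 0, 0]], [[0.015, 0.045, 0], [0, 0, 0]], [[0.015, 0.045, 0], [0, 0, 0]], [[0.015, 0.045, 0], [0, 0, 0]], [[0.015, 0.045, 0], [0, 0, 0]]], fingers=1)

```text
time_s: 1.4
tcp_pos: [0.4088, -0.2208, 0.24]
orientation: [[0.587, -0.81, 0.001], [-0.81, -0.587, -0.001], [0.001, -0.0, -1.0]]
ft_force: [0.9, -0.2, -0.3]
opening: 0.0919
```

arm_command(moves=[[[0.015, 0.045, 0], [0, 0, 0]], [[0.015, 0.045, 0], [0, 0, 0]], [[0.015, 0.045, 0], [0, 0, 0]], [[0.015, 0.045, 0], [0, 0, 0]], [[0.015, 0.045, 0], [0, 0, 0]], [[0.015, 0.045, 0], [0, 0, 0]], [[0.015, 0.045, 0], [0, 0, 0]], [[0, 0, 0], [0, 0, 0]]])

```text
time_s: 2.2
tcp_pos: [0.5142, 0.0998, 0.2401]
orientation: [[0.595, -0.804, 0.002], [-0.804, -0.595, 0.004], [-0.002, -0.004, -1.0]]
ft_force: [-0.8, 0.1, 0.3]
opening: 0.092
```

```bash
python3 - <<'E'
from h import *
c=cam('top','t1.png');s=cam('side','s1.png')
o=manip.observe();print(o['time_s'],o['tcp_pos'],o['orientation'],o['joint_pos'])
E
```

```text
2.3 [0.51327149 0.09342377 0.23940939] [[ 5.89430342e-01 -8.07819051e-01 -5.02720980e-04]
 [-8.07819174e-01 -5.89430383e-01 -7.81983047e-05]
 [-2.33148939e-04  4.52200100e-04 -9.99999871e-01]] [ 0.1432098   0.29532505 -0.45910737  1.89089023  0.15475633  0.99049194
 -1.32438758]
```

arm_command(moves=[[[0.011, 0.03, 0], [0, 0, 0]], [[0.011, 0.03, 0], [0, 0, 0]], [[0.01, 0.03, 0], [0, 0, 0]], [[0, 0, -0.03], [0, 0, 0]], [[0, 0, -0.03], [0, 0, 0]], [[0, 0, 0], [0, 0, 0]], [[0, 0, 0], [0, 0, 0]]])

```text
time_s: 3.0
tcp_pos: [0.5456, 0.1809, 0.1798]
orientation: [[0.586, -0.811, -0.001], [-0.811, -0.586, -0.001], [0.0, 0.001, -1.0]]
ft_force: [-0.5, -0.8, 0.5]
opening: 0.092
```

```bash
python3 - <<'E'
from h import *
c=cam('top','t2.png');s=cam('side','s2.png')
for cc,p,n in((c,(150,155),'t2'),(s,(170,165),'s2')):
    im=np.asarray(cc['pixels'])
    cv2.imwrite(f'pics/{n}z.png',cv2.resize(im[p[0]-20:p[0]+100,p[1]-10:p[1]+130],None,fx=5,fy=5,interpolation=2))
o=manip.observe();print(o['time_s'],o['tcp_pos'])
E
```

```text
3.1 [0.5464948  0.18186314 0.18130031]
```

View pics/t2z.png

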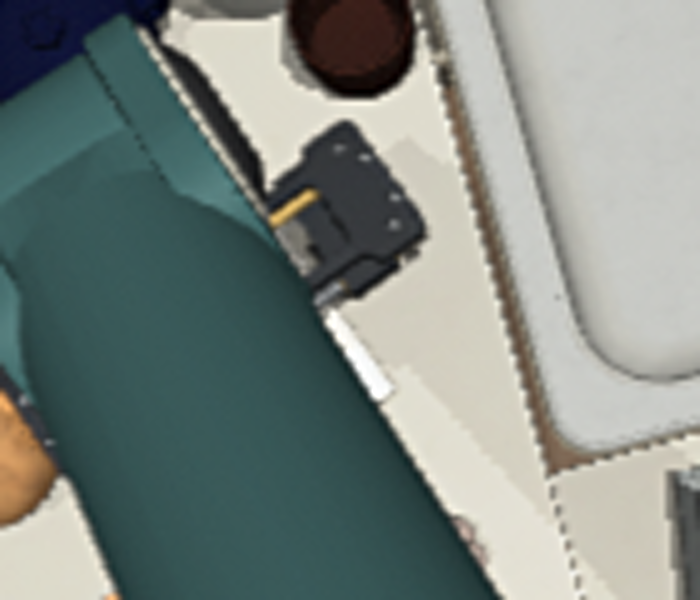

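View pics/s2z.png

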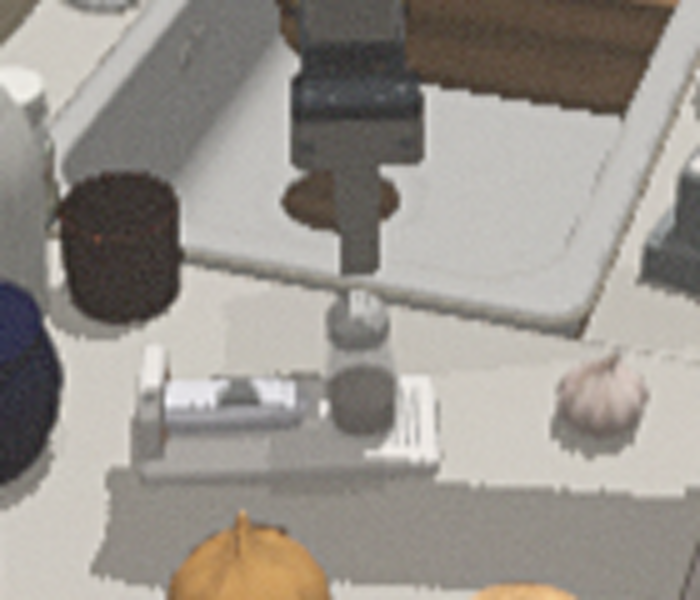

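```bash
python3 - <<'E'
from h import *
s=cam('side')
o=manip.observe();T=o['tcp_pos'];R=o['orientation']
for k in(.046,.064,-.064):
  for w in(-.01,.01):
    print(k,w,(proj(s,T+R@np.array([-k,w,.025]))+.5-[155,150])*5)
print((proj(s,[.545,.1835,.104])+.5-[155,150])*5,(proj(s,[.545,.1835,.014])+.5-[155,150])*5)
E
```

```text
0.046 -0.01 [335.18672854 264.23147535]
0.046 0.01 [374.54503936 262.98986766]
0.064 -0.01 [335.98234416 285.70902437]
0.064 0.01 [375.81915358 284.4254172 ]
-0.064 -0.01 [330.71271654 143.45605425]
-0.064 0.01 [367.37955454 142.43858421]
[355.22115596 292.71220562] [358.24449465 420.61358011]
```

arm_command(moves=[[[0, 0, -0.04], [0, 0, 0]], [[0, 0, -0.04], [0, 0, 0]], [[0, 0, -0.025], [0, 0, 0]], [[0, 0, -0.015], [0, 0, 0]], [[0, 0, 0], [0, 0, 0]]])

```text
time_s: 3.65
tcp_pos: [0.545, 0.1821, 0.0588]
orientation: [[0.587, -0.81, -0.002], [-0.81, -0.587, -0.001], [-0.0, 0.002, -1.0]]
ft_force: [-0.5, -0.4, -0.5]
opening: 0.0919
```

arm_command(moves=[[[0, 0, 0], [0, 0, 0]], [[0, 0, 0], [0, 0, 0]], [[0, 0, 0], [0, 0, 0]], [[0, 0, 0], [0, 0, 0]], [[0, 0, 0], [0, 0, 0]], [[0, 0, 0], [0, 0, 0]]], fingers=0, grip_force=12)

```text
time_s: 4.25
tcp_pos: [0.5455, 0.1825, 0.0598]
orientation: [[0.587, -0.809, 0.0], [-0.809, -0.587, 0.0], [0.0, -0.0, -1.0]]
ft_force: [-0.7, 0.8, 0.3]
opening: 0.0462
```

```bash
python3 - <<'E'
from h import *
s=cam('side','s3.png')
cv2.imwrite('pics/s3z.png',cv2.resize(np.asarray(s['pixels'])[150:270,155:295],None,fx=5,fy=5,interpolation=2))
o=manip.observe();print(o['time_s'],o['tcp_pos'],o['opening'],o['ft_force'])
E
```

```text
4.3 [0.54537457 0.18257457 0.05971675] 0.04208958014318951 [ 0.38425738 -0.58541555  0.29145082]
```

View pics/s3z.png

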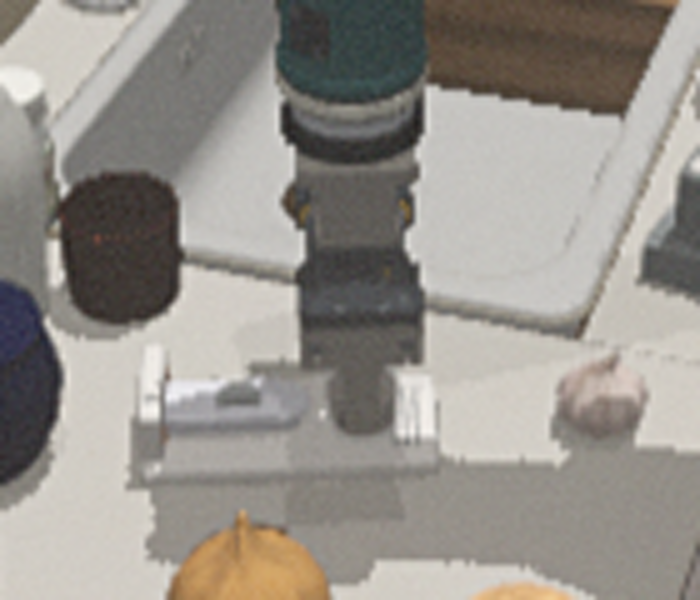

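arm_command(moves=[[[0, 0, 0], [0, 0, 0]], [[0, 0, 0], [0, 0, 0]], [[0, 0, 0.03], [0, 0, 0]], [[0, 0, 0.04], [0, 0, 0]], [[0, 0, 0.03], [0, 0, 0]], [[0, 0, 0], [0, 0, 0]]])

```text
time_s: 4.9
tcp_pos: [0.5478, 0.1836, 0.1637]
orientation: [[0.587, -0.809, 0.007], [-0.809, -0.587, 0.002], [0.003, -0.007, -1.0]]
ft_force: [0.9, -0.4, -1.5]
opening: 0.0412
```

```bash
python3 - <<'E'
from h import *
s=cam('side','s4.png')
cv2.imwrite('pics/s4z.png',cv2.resize(np.asarray(s['pixels'])[120:300,155:315],None,fx=4,fy=4,interpolation=2)[:600])
o=manip.observe();print(o['time_s'],o['tcp_pos'],o['opening'],o['ft_force'])
E
```

```text
4.95 [0.54645569 0.18275054 0.16136356] 0.04147104286907642 [-0.13009276 -0.3801679  -1.13758627]
```

View pics/s4z.png

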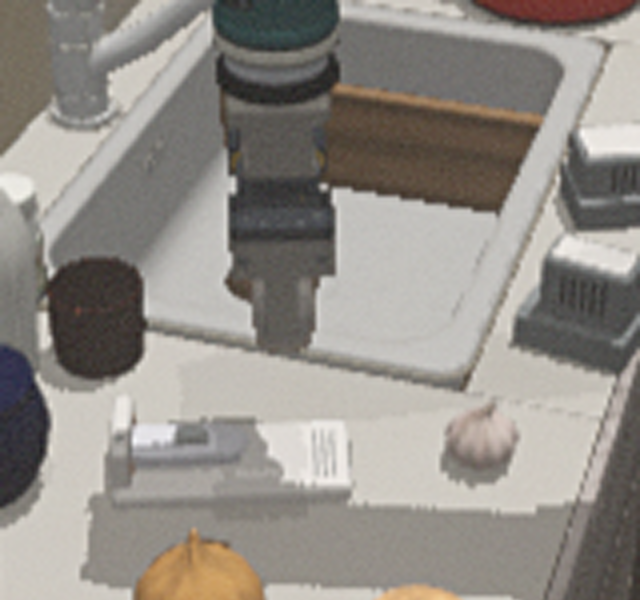

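arm_command(moves=[[[-0.032, 0.017, 0], [0, 0, 0]], [[-0.032, 0.017, 0], [0, 0, 0]], [[-0.032, 0.017, 0], [0, 0, 0]], [[-0.031, 0.017, 0], [0, 0, 0]], [[-0.031, 0.017, 0], [0, 0, 0]], [[0, 0, 0], [0, 0, 0]], [[0, 0, -0.03], [0, 0, 0]], [[0, 0, 0], [0, 0, 0]]])

```text
time_s: 5.75
tcp_pos: [0.3854, 0.2653, 0.1263]
orientation: [[0.587, -0.809, -0.006], [-0.809, -0.587, -0.004], [-0.0, 0.008, -1.0]]
ft_force: [-0.8, -0.6, -0.6]
opening: 0.0416
```

```bash
python3 - <<'E'
from h import *
s=cam('side','s5.png');t=cam('top','t5.png')
cv2.imwrite('pics/s5z.png',cv2.resize(np.asarray(s['pixels'])[180:310,185:315],None,fx=4.6,fy=4.6,interpolation=2)[:600])
cv2.imwrite('pics/t5z.png',cv2.resize(np.asarray(t['pixels'])[180:310,125:255],None,fx=4.6,fy=4.6,interpolation=2)[:600])
o=manip.observe();print(o['time_s'],o['tcp_pos'],o['opening'],o['ft_force'])
E
```

```text
5.85 [0.38700259 0.26669585 0.1287033 ] 0.04163905365575627 [-0.57301201  1.17467601 -0.22584779]
```

View pics/s5z.png

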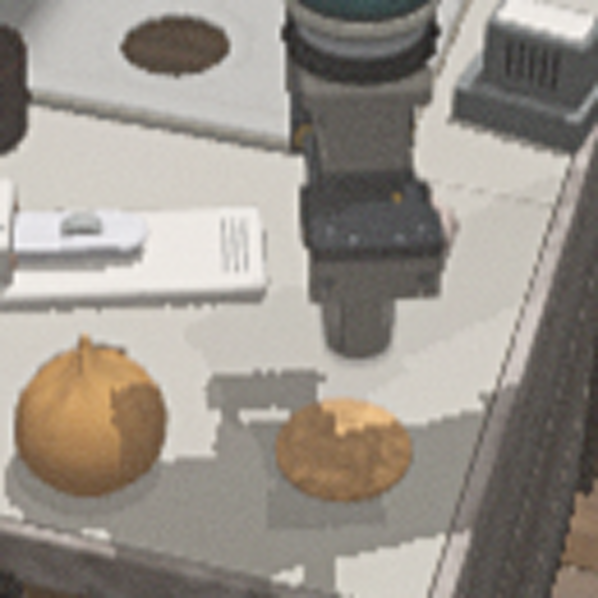

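View pics/t5z.png

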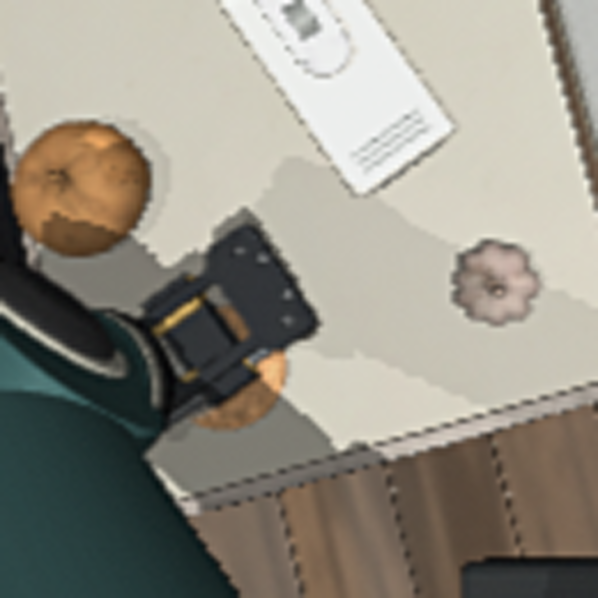

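```bash
python3 - <<'E'
from h import *
s=cam('side');T=manip.observe()['tcp_pos']
for z in(T[2],T[2]-.046,.006):print(z,(proj(s,[T[0],T[1],z])+.5-[185,180])*4.6)
print((proj(s,[.3878,.2658,.006])+.5-[185,180])*4.6)
E
```

```text
0.12942366604985195 [348.04604866 274.53080326]
0.08342366604985195 [346.01230362 339.87307718]
0.006 [342.79228027 443.32933333]
[343.65031714 441.64330194]
```

arm_command(moves=[[[0.003, 0.003, -0.03], [0, 0, 0]], [[0, 0, -0.025], [0, 0, 0]], [[0, 0, -0.012], [0, 0, 0]], [[0, 0, -0.007], [0, 0, 0]], [[0, 0, -0.003], [0, 0, 0]], [[0, 0, 0], [0, 0, 0]]])

```text
time_s: 6.5
tcp_pos: [0.3908, 0.2707, 0.0531]
orientation: [[0.587, -0.809, 0.001], [-0.809, -0.587, 0.0], [0.0, -0.001, -1.0]]
ft_force: [-1.0, 0.1, -0.8]
opening: 0.0416
```

```bash
python3 - <<'E'
from h import *
s=cam('side','s6.png')
cv2.imwrite('pics/s6z.png',cv2.resize(np.asarray(s['pixels'])[180:310,185:315],None,fx=4.6,fy=4.6,interpolation=2)[:600])
o=manip.observe();print(o['time_s'],o['tcp_pos'],o['opening'],o['ft_force'])
E
```

```text
6.55 [0.39088249 0.27080725 0.05327335] 0.0413966145453326 [ 0.31812868  0.66609444 -0.84930169]
```

View pics/s6z.png

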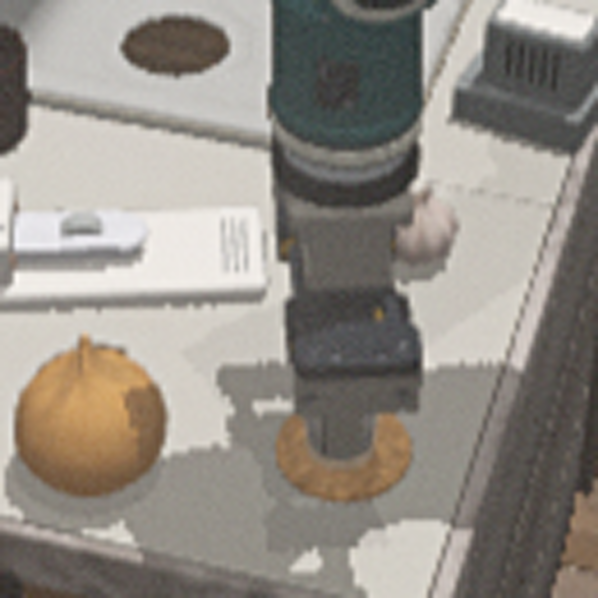

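arm_command(moves=[[[-0.003, 0.005, 0], [0, 0, 0]], [[0, 0, -0.001], [0, 0, 0]], [[0, 0, 0], [0, 0, 0]]])

```text
time_s: 6.85
tcp_pos: [0.3874, 0.2758, 0.0519]
orientation: [[0.588, -0.809, 0.001], [-0.809, -0.588, 0.0], [0.0, -0.001, -1.0]]
ft_force: [0.8, 0.3, -0.9]
opening: 0.0412
```

arm_command(moves=[[[0, 0, 0], [0, 0, 0]], [[0, 0, 0], [0, 0, 0]], [[0, 0, 0], [0, 0, 0]], [[0, 0, 0], [0, 0, 0]], [[0, 0, 0], [0, 0, 0]], [[0, 0, 0], [0, 0, 0]]], fingers=1)

```text
time_s: 7.45
tcp_pos: [0.3874, 0.2755, 0.0516]
orientation: [[0.587, -0.809, -0.0], [-0.809, -0.587, -0.0], [0.0, 0.0, -1.0]]
ft_force: [-0.6, 0.7, -0.3]
opening: 0.0871
```

arm_command(moves=[[[0, 0, 0], [0, 0, 0]], [[0, 0, 0.03], [0, 0, 0]], [[0, 0, 0.045], [0, 0, 0]], [[0, 0, 0.045], [0, 0, 0]], [[0, 0, 0.045], [0, 0, 0]], [[0, -0.045, 0.02], [0, 0, 0]], [[0, -0.045, 0], [0, 0, 0]], [[0, -0.045, 0], [0, 0, 0]]])

```text
time_s: 8.25
tcp_pos: [0.3875, 0.1392, 0.2375]
orientation: [[0.588, -0.809, 0.002], [-0.809, -0.588, 0.0], [0.001, -0.002, -1.0]]
ft_force: [0.7, 0.3, 0.5]
opening: 0.0916
```

arm_command(moves=[[[0, -0.045, 0], [0, 0, 0]], [[0.01, -0.045, 0], [0, 0, 0]], [[0.01, -0.045, 0], [0, 0, 0]], [[0, 0, 0], [0, 0, 0]]])

```text
time_s: 8.65
tcp_pos: [0.408, 0.0001, 0.2366]
orientation: [[0.58, -0.815, 0.0], [-0.815, -0.58, -0.002], [0.002, 0.001, -1.0]]
ft_force: [-0.5, -0.3, 0.0]
opening: 0.0918
```

```bash
python3 - <<'E'
from h import *
s=cam('side','s7.png');t=cam('top','t7.png')
cv2.imwrite('pics/s7z.png',cv2.resize(np.asarray(s['pixels'])[180:310,175:325],None,fx=4.6,fy=4.6,interpolation=2)[:600])
o=manip.observe();print(o['time_s'],o['tcp_pos'],o['opening'],o['ft_force'])
E
```

```text
8.75 [0.40729517 0.00506643 0.23655719] 0.0915709436418089 [-0.62796082  0.2892125   1.40677175]
```

View pics/s7z.png

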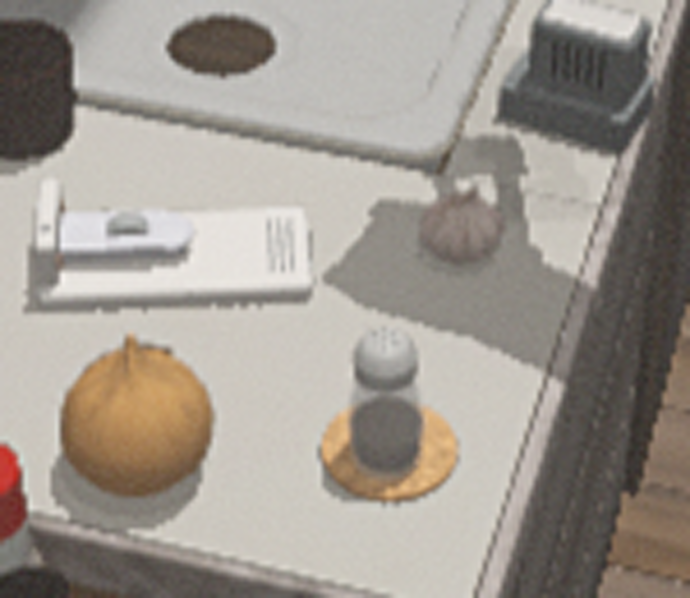

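View pics/t7.png

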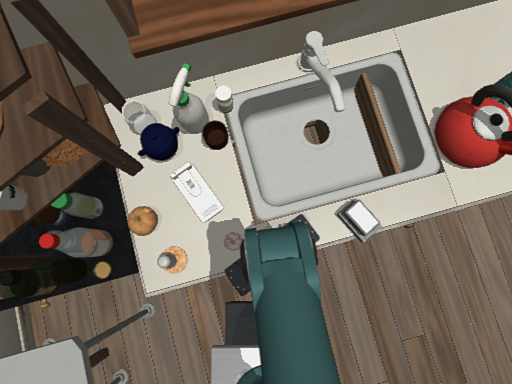

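The shaker stands on the coaster: in the side crop its base is at (386,445) and the coaster centre at (390,452). Next is the slim pack.

arm_command(moves=[[[0.01, -0.025, 0], [0, 0, -0.135]], [[0.01, -0.025, 0], [0, 0, -0.135]], [[0.01, -0.0235, 0], [0, 0, -0.135]], [[0, 0, -0.03], [0, 0, -0.135]], [[0, 0, -0.03], [0, 0, 0]], [[0, 0, 0], [0, 0, 0]], [[0, 0, 0], [0, 0, 0]]])

```text
time_s: 9.45
tcp_pos: [0.4375, -0.0665, 0.1768]
orientation: [[0.091, -0.996, -0.001], [-0.996, -0.091, 0.001], [-0.001, 0.001, -1.0]]
ft_force: [-0.5, -0.7, 0.4]
opening: 0.092
```

```bash
python3 - <<'E'
from h import *
s=cam('side','s8.png')
cv2.imwrite('pics/s8z.png',cv2.resize(np.asarray(s['pixels'])[120:250,215:365],None,fx=4.6,fy=4.6,interpolation=2)[:600])
o=manip.observe();print(o['time_s'],o['tcp_pos'],o['orientation'][:,0],o['joint_pos'])
T=o['tcp_pos'];R=o['orientation']
for k in(.046,.064,-.046,-.064):
    print(k,(proj(s,T+R@np.array([-k,0,.025]))+.5-[215,120])*4.6)
E
```

```text
9.5 [ 0.4381265  -0.06682351  0.1775505 ] [ 9.00412748e-02 -9.95938023e-01 -1.53041278e-04] [ 0.29810531  0.2219873  -0.24762609  2.13354029  0.07538062  0.79299506
 -1.47720427]
0.046 [386.34767134 233.24637386]
0.064 [375.28453677 247.49905813]
-0.046 [439.65940011 164.56464244]
-0.064 [449.49907562 151.88814579]
```

View pics/s8z.png

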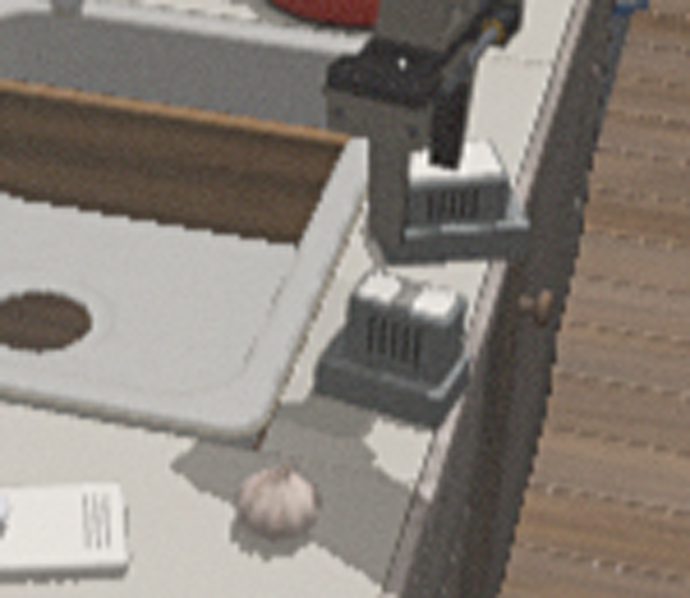

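arm_command(moves=[[[0, 0, -0.03], [0, 0, 0]], [[0, 0, -0.03], [0, 0, 0]], [[0, 0, -0.03], [0, 0, 0]], [[0, 0, -0.018], [0, 0, 0]], [[0, 0, -0.009], [0, 0, 0]], [[0, 0, 0], [0, 0, 0]], [[0, 0, 0], [0, 0, 0]]])

```text
time_s: 10.2
tcp_pos: [0.4385, -0.0679, 0.0608]
orientation: [[0.088, -0.996, 0.002], [-0.996, -0.088, -0.0], [0.0, -0.002, -1.0]]
ft_force: [0.2, 0.4, 0.4]
opening: 0.0916
```

```bash
python3 - <<'E'
from h import *
s=cam('side','s9.png')
cv2.imwrite('pics/s9z.png',cv2.resize(np.asarray(s['pixels'])[120:250,215:365],None,fx=4.6,fy=4.6,interpolation=2)[:600])
o=manip.observe();print(o['time_s'],o['tcp_pos'],o['ft_force'])
E
```

```text
10.25 [ 0.43856711 -0.06799051  0.06086644] [-0.44408619  0.94311812  0.9793647 ]
```

View pics/s9z.png

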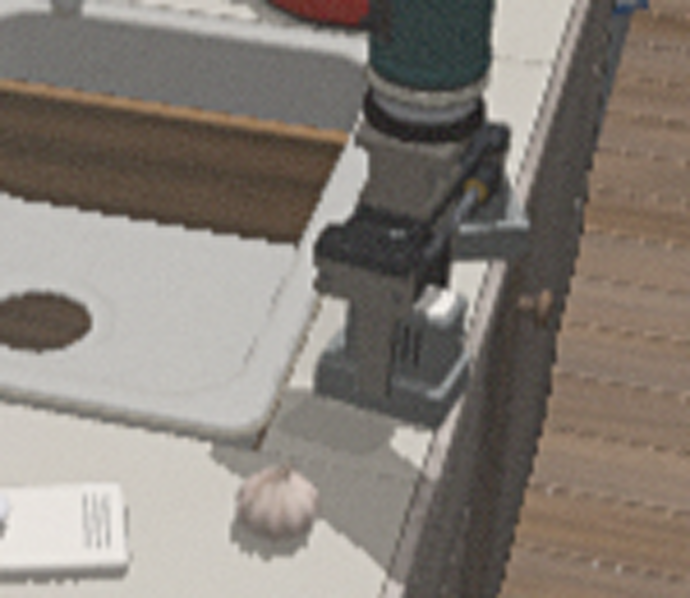

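arm_command(moves=[[[0, 0, 0], [0, 0, 0]], [[0, 0, 0], [0, 0, 0]], [[0, 0, 0], [0, 0, 0]], [[0, 0, 0], [0, 0, 0]], [[0, 0, 0], [0, 0, 0]], [[0, 0, 0], [0, 0, 0]], [[0, 0, 0], [0, 0, 0]], [[0, 0, 0], [0, 0, 0]]], fingers=0, grip_force=45)

```text
time_s: 11.05
tcp_pos: [0.4374, -0.0681, 0.0596]
orientation: [[0.087, -0.996, -0.0], [-0.996, -0.087, -0.0], [0.0, 0.0, -1.0]]
ft_force: [-0.3, -0.5, 1.0]
opening: 0.0399
```

```bash
python3 - <<'E'
from h import *
s=cam('side','s10.png')
cv2.imwrite('pics/s10z.png',cv2.resize(np.asarray(s['pixels'])[120:250,215:365],None,fx=4.6,fy=4.6,interpolation=2)[:600])
o=manip.observe();print(o['time_s'],o['tcp_pos'],o['ft_force'],o['opening'],o['orientation'])
E
```

```text
11.1 [ 0.43737356 -0.06810931  0.05955049] [ 0.21844363 -0.31295402 -0.64249795] 0.03975959362919444 [[ 8.75380425e-02 -9.96161164e-01 -1.62119495e-04]
 [-9.96161172e-01 -8.75380247e-02 -1.13778851e-04]
 [ 9.91504519e-05  1.71457124e-04 -9.99999980e-01]]
```

View pics/s10z.png

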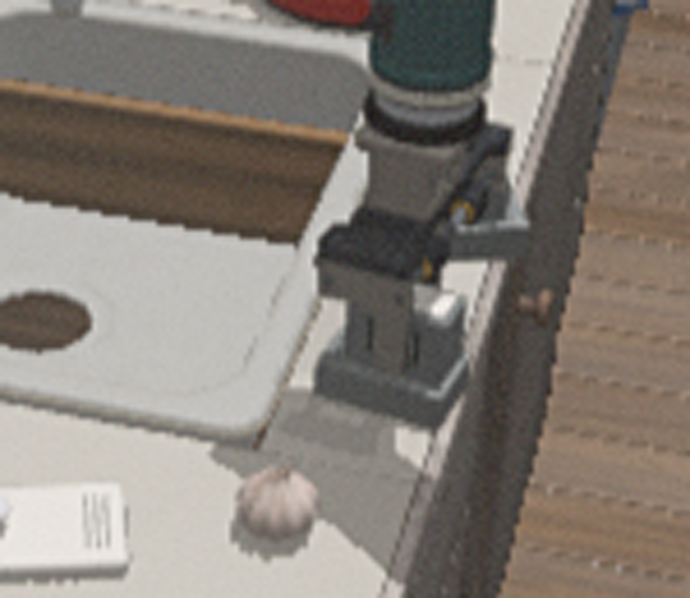

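arm_command(moves=[[[0, 0, 0.01], [0, 0, 0]], [[0, 0, 0.03], [0, 0, 0]], [[0, 0, 0.04], [0, 0, 0]], [[0, 0, 0.02], [0, 0, 0]], [[0, 0, 0], [0, 0, 0]]])

```text
time_s: 11.6
tcp_pos: [0.439, -0.0682, 0.1623]
orientation: [[0.088, -0.996, 0.006], [-0.996, -0.088, -0.001], [0.002, -0.006, -1.0]]
ft_force: [0.7, 0.6, -5.0]
opening: 0.04
```

```bash
python3 - <<'E'
from h import *
c=cam('top'); s=cam('side')
o=manip.observe();print(o['time_s'],o['tcp_pos'],o['ft_force'],o['opening'],o['orientation'][:,0])
a=cv2.imread('pics/t7.png').astype(float).mean(2)
for n,a,cc in(('top',a,c),('side',cv2.imread('pics/s7.png').astype(float).mean(2),s)):
  O=np.array([.579,.2003]);th=np.radians(36)
  ax=np.array([np.cos(th),np.sin(th)]);ay=np.array([-ax[1],ax[0]])
  def prof(start,d,z=.014,L=.012,N=97):
    q=np.linspace(-L,L,N);uv=np.array([proj(cc,[*(start+d*t),z]) for t in q]).astype(np.float32)
    v=cv2.remap(a.astype(np.float32),uv[None,:,0],uv[None,:,1],cv2.INTER_LINEAR)[0]
    g=np.gradient(cv2.GaussianBlur(v[None],(1,0) if 0 else (9,1),0)[0]); i=np.argmin(g); return q[i]*1000,v[::12].round()
  for sd in(1,-1):
    r=[];X=np.linspace(-.075,.06,28)
    for x in X: r.append(prof(O+ax*x+ay*sd*.038,ay*sd)[0])
    r=np.array(r);print(n,'side',sd,np.median(r),r.round(1).tolist(),np.polyfit(X*1000,r,1)*[57.3,1])
    print(prof(O+ax*-.03+ay*sd*.038,ay*sd)[1])
  r=[prof(O-ax*.082+ay*y,-ax)[0] for y in np.linspace(-.033,.033,14)];print(n,'end',np.median(r),np.round(r,1))
E
```

```text
11.7 [ 0.43674534 -0.06806825  0.1593001 ] [-0.43516547 -0.5097744  -3.98583864] 0.03982219190613557 [ 8.74751210e-02 -9.96166695e-01  1.36837287e-04]
top side 1 0.0 [0.0, 0.3, 0.3, 0.0, 0.3, -0.5, 0.0, 0.0, 0.3, 0.0, -0.8, 0.0, -1.0, 0.0, 0.0, -0.5, 0.3, -1.5, 0.0, -1.2, -1.2, 0.3, -1.2, -0.5, -1.2, -1.5, 0.0, -1.5] [-0.53865764 -0.47229064]
[238. 238. 239. 237. 199. 183. 203. 203. 203.]
top side -1 -2.5000000000000004 [-3.0, -3.0, -2.5, -2.8, -3.0, -2.8, -2.8, -2.0, -2.8, -3.2, -2.5, -2.8, -1.5, -2.8, -2.5, -2.3, -2.8, -2.3, -2.3, -2.5, -1.5, -2.5, -2.5, -2.0, -2.8, -2.5, -2.3, -2.8] [ 0.22110837 -2.48891626]
[238. 239. 238. 204. 186. 202. 205. 205. 205.]
top end -1.125 [-1.5 -1.  -1.  -1.  -0.8 -1.5 -1.  -1.5 -1.2 -0.8 -1.7 -0.5 -2.  -1.5]
side side 1 6.374999999999998 [7.8, 8.2, 6.5, 7.8, 6.0, 6.0, 5.3, 5.8, 4.5, 4.5, 8.2, 9.3, 7.5, 7.5, 7.0, 7.0, 6.2, 6.0, 5.8, 6.5, 5.0, 5.3, 6.2, 5.8, 5.3, 9.0, 7.2, 8.8] [-0.00862479  6.63279967]
[225. 226. 226. 228. 225. 217. 184. 152. 127.]
side side -1 -6.0 [-6.8, -7.0, -6.0, -5.0, -6.2, -6.5, -5.5, -4.5, -9.3, -8.2, -8.5, -7.5, -7.8, -6.8, -5.8, -7.0, -6.0, -6.2, -6.5, -5.5, 12.0, 0.0, -1.0, -5.0, -4.0, -4.2, -3.2, -3.5] [ 2.322422   -4.74958949]
[222. 214. 203. 199. 197. 197. 199. 200. 199.]
side end -2.125 [-4.5 -3.  -2.8 -2.3 -0.5 -1.5 -1.  -2.  -1.5 -2.5 -2.  -2.8 -2.5  5.8]
```

arm_command(moves=[[[0.0148, 0.0442, 0], [0, 0, 0.1335]], [[0.0148, 0.0442, 0], [0, 0, 0.1335]], [[0.0148, 0.0442, 0], [0, 0, 0.1335]], [[0.0148, 0.0442, 0], [0, 0, 0.1335]], [[0.0148, 0.0442, 0], [0, 0, 0]], [[0, 0, 0], [0, 0, 0]], [[0, 0, -0.04], [0, 0, 0]], [[0, 0, 0], [0, 0, 0]]])

```text
time_s: 12.5
tcp_pos: [0.5065, 0.1514, 0.1137]
orientation: [[0.583, -0.812, -0.013], [-0.812, -0.583, -0.004], [-0.004, 0.013, -1.0]]
ft_force: [-1.3, -0.4, -4.7]
opening: 0.04
```

```bash
cat > look.py <<'E'
from h import *
import sys
n=sys.argv[1]
s=cam('side',f's{n}.png');c=cam('top',f't{n}.png')
cv2.imwrite(f'pics/s{n}z.png',cv2.resize(np.asarray(s['pixels'])[170:270,165:295],None,fx=6,fy=6,interpolation=2))
cv2.imwrite(f'pics/t{n}z.png',cv2.resize(np.asarray(c['pixels'])[150:250,155:285],None,fx=5,fy=5,interpolation=2))
o=manip.observe();print(o['time_s'],o['tcp_pos'],o['ft_force'],o['opening'],np.degrees(np.arctan2(o['orientation'][1,0],o['orientation'][0,0])))
th=np.radians(35.6);d=o['tcp_pos'][:2]-[.5781,.2015]
print('charger frame TCP',d@[np.cos(th),np.sin(th)],d@[-np.sin(th),np.cos(th)],'F along',o['ft_force'][:2]@[np.cos(th),np.sin(th)],'lat',o['ft_force'][:2]@[-np.sin(th),np.cos(th)])
E
python3 look.py 11
```

```text
12.6 [0.50968599 0.15231605 0.11786774] [ 0.88253358  0.02999769 -3.93100258] 0.039658061435984555 -54.37872715409238
charger frame TCP -0.08425859346896368 -0.00016613810271218405 F along 0.7350510709628976 lat -0.48935192218339496
```

View pics/s11z.png

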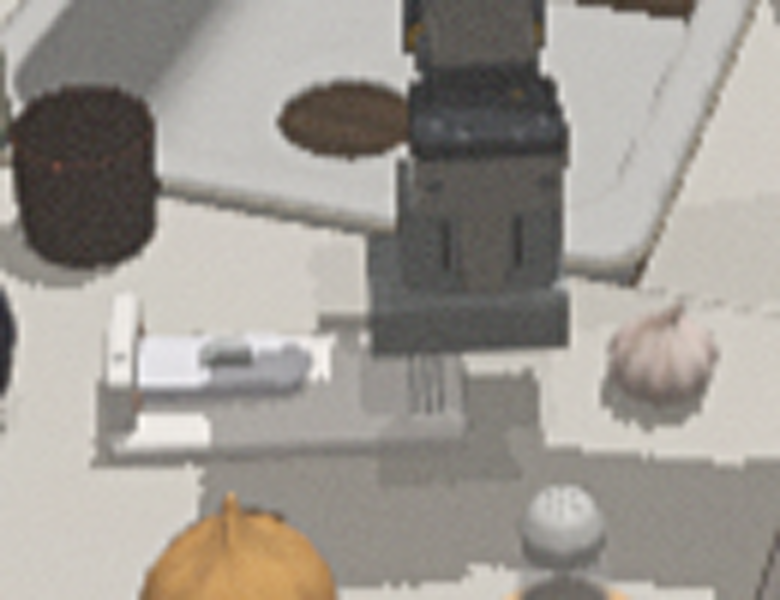

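View pics/t11z.png

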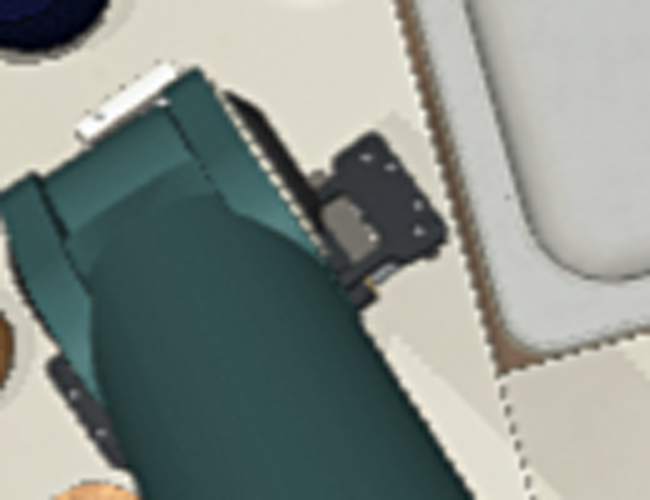

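```bash
python3 - <<'E'
from h import *
s=cam('side');T=manip.observe()['tcp_pos']
th=np.radians(35.6);ax=np.array([np.cos(th),np.sin(th)]);ay=np.array([-ax[1],ax[0]])
P=T[:2]+.006*ax; z=T[2]-.0596
f=lambda p,z:((proj(s,[*p,z])+.5-[165,170])*6).round(1)
print('pack near bottom nose/rear',f(P+ax*.045+ay*.029,z),f(P-ax*.045+ay*.029,z),'far top foot nose',f(P+ax*.045-ay*.029,z+.028),'near top foot',f(P+ax*.045+ay*.029,z+.028))
O=np.array([.5781,.2015])
print('deck near open, near at x=0, far open',f(O-ax*.082+ay*.038,.014),f(O+ay*.038,.014),f(O-ax*.082-ay*.038,.014))
print('nose tip',f(O-ax*.012,.0315),'stop corners top near/far',f(O+ax*.0685+ay*.033,.048),f(O+ax*.0685-ay*.033,.048))
E
python3 - <<'E'
import cv2
a=cv2.imread('pics/s11.png')
cv2.imwrite('pics/s11y.png',cv2.resize(a[210:250,175:265],None,fx=8,fy=8,interpolation=0))
E
```

```text
pack near bottom nose/rear [357.5 342.2] [557.1 335.4] far top foot nose [353.5 214.6] near top foot [356.2 293.6]
deck near open, near at x=0, far open [469.4 428.9] [289.5 435.4] [461.  323.4]
nose tip [314.  351.3] stop corners top near/far [133.4 376.5] [139.4 284.6]
```

View pics/s11y.png

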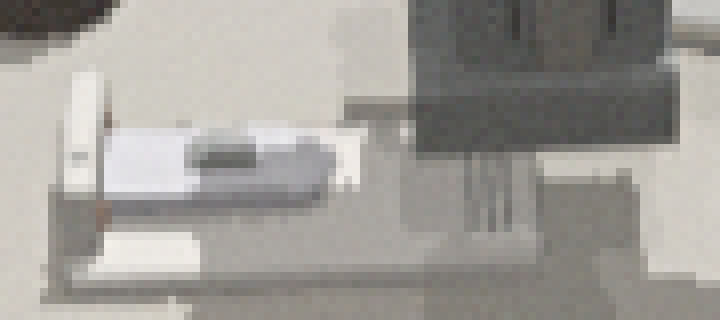

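arm_command(moves=[[[0.001, -0.001, -0.02], [0, 0, 0]], [[0, 0, -0.015], [0, 0, 0]], [[0, 0, -0.006], [0, 0, 0]], [[0, 0, 0], [0, 0, 0]], [[0, 0, 0], [0, 0, 0]]])

```text
time_s: 13.15
tcp_pos: [0.5127, 0.1522, 0.0791]
orientation: [[0.582, -0.813, 0.001], [-0.813, -0.582, 0.0], [0.0, -0.001, -1.0]]
ft_force: [-0.1, -0.2, -3.6]
opening: 0.0396
```

```bash
python3 look.py 12; python3 - <<'E'
import cv2
a=cv2.imread('pics/s12.png')
cv2.imwrite('pics/s12y.png',cv2.resize(a[200:250,175:270],None,fx=8,fy=8,interpolation=0))
E
```

```text
13.25 [0.51293974 0.15222145 0.07934859] [ 0.19605604 -0.84459463 -3.68893294] 0.04017600843039298 -54.375898035000425
charger frame TCP -0.08166803040160557 -0.0021371463493311317 F along -0.3322446225668225 lat -0.8008692602845892
```

View pics/s12y.png

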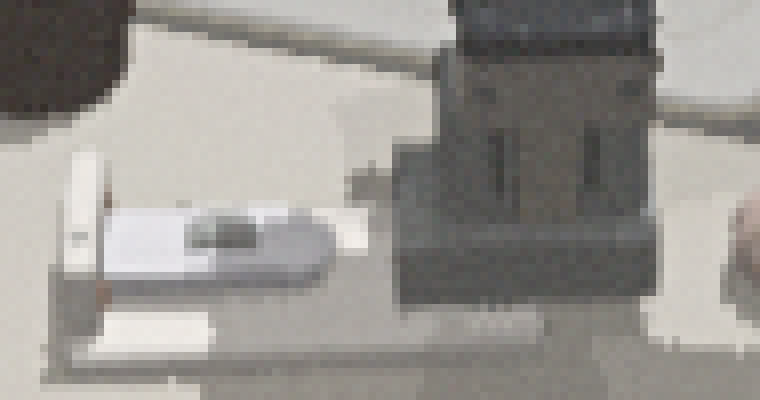

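```bash
python3 - <<'E'
from h import *
a=cv2.imread('pics/s7.png')
cv2.imwrite('pics/s7y.png',cv2.resize(cv2.convertScaleAbs(a[215:250,175:250],alpha=1.8,beta=-210),None,fx=10,fy=10,interpolation=0))
for u in(200,215,230): print(u,a[222:254,u].mean(1).round().tolist())
E
```

```text
200 [198.0, 199.0, 197.0, 204.0, 203.0, 179.0, 169.0, 148.0, 120.0, 185.0, 221.0, 208.0, 156.0, 120.0, 128.0, 141.0, 160.0, 218.0, 229.0, 227.0, 226.0, 215.0, 168.0, 127.0, 119.0, 142.0, 188.0, 200.0, 199.0, 199.0, 200.0, 200.0]
215 [196.0, 199.0, 196.0, 195.0, 219.0, 222.0, 220.0, 222.0, 221.0, 216.0, 190.0, 158.0, 136.0, 149.0, 173.0, 217.0, 228.0, 226.0, 226.0, 229.0, 222.0, 185.0, 141.0, 118.0, 138.0, 186.0, 200.0, 199.0, 198.0, 195.0, 198.0, 198.0]
230 [197.0, 199.0, 198.0, 212.0, 224.0, 225.0, 226.0, 225.0, 226.0, 225.0, 225.0, 224.0, 226.0, 226.0, 225.0, 226.0, 225.0, 225.0, 227.0, 227.0, 209.0, 161.0, 123.0, 125.0, 185.0, 202.0, 200.0, 198.0, 198.0, 199.0, 199.0, 198.0]
```

View pics/s7y.png

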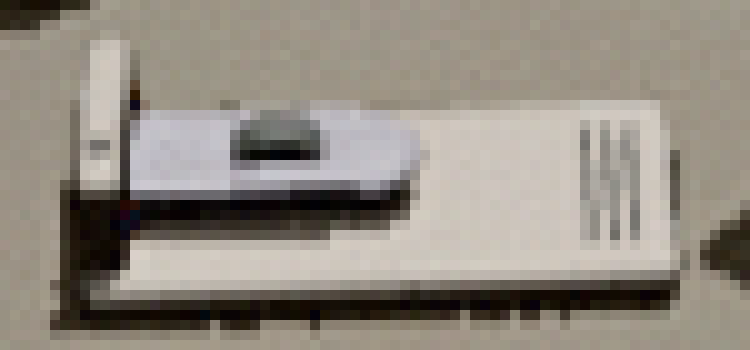

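```bash
python3 - <<'E'
from h import *
s=cam('side');T=manip.observe()['tcp_pos'];print(T)
th=np.radians(35.6);ax=np.array([np.cos(th),np.sin(th)]);ay=np.array([-ax[1],ax[0]])
P=T[:2]+.006*ax; z=T[2]-.0596
f=lambda p,z:((proj(s,[*p,z])+.5)).round(2)
f2=lambda p,z:((f(p,z)-[175,200])*8).round()
print('near bottom nose/rear',f2(P+ax*.045+ay*.029,z),f2(P-ax*.045+ay*.029,z),'near top foot',f2(P+ax*.045+ay*.029,z+.028),f2(P-ax*.045+ay*.029,z+.028),'far foot nose top',f2(P+ax*.045-ay*.029,z+.028))
O=np.array([.5781,.2015])
for x in(-.082,-.05,-.03,0):print(x,f(O+ax*x+ay*.038,.014),f(O+ax*x-ay*.038,.014))
print(f2(O-ax*.05+ay*.038,.014))
E
```

```text
[0.51288252 0.15222334 0.079309  ]
near bottom nose/rear [395. 303.] [656. 294.] near top foot [393. 241.] [658. 232.] far foot nose top [390. 134.]
-0.082 [243.24 241.48] [241.83 223.9 ]
-0.05 [231.56 241.91] [230.68 224.28]
-0.03 [224.25 242.17] [223.69 224.51]
0 [213.24 242.57] [213.19 224.87]
[452. 335.]
```

arm_command(moves=[[[-0.0014, 0.002, -0.003], [0, 0, 0]], [[0, 0, -0.002], [0, 0, 0]], [[0, 0, 0], [0, 0, 0]], [[0, 0, 0], [0, 0, 0]]])

```text
time_s: 13.7
tcp_pos: [0.511, 0.1542, 0.0736]
orientation: [[0.583, -0.813, 0.0], [-0.813, -0.583, 0.0], [-0.0, -0.0, -1.0]]
ft_force: [0.1, 0.2, -3.6]
opening: 0.0399
```

arm_command(moves=[[[0, 0, -0.001], [0, 0, 0]], [[0, 0, 0], [0, 0, 0]], [[0, 0, 0], [0, 0, 0]]])

```text
time_s: 14.0
tcp_pos: [0.511, 0.1542, 0.0736]
orientation: [[0.583, -0.813, 0.0], [-0.813, -0.583, -0.0], [0.0, 0.0, -1.0]]
ft_force: [-3.2, -0.8, 6.1]
opening: 0.0397
```

```bash
python3 look.py 13; python3 - <<'E'
import cv2
a=cv2.imread('pics/s13.png')
cv2.imwrite('pics/s13y.png',cv2.resize(a[200:250,175:270],None,fx=8,fy=8,interpolation=0))
E
```

```text
14.1 [0.51101638 0.15419857 0.0735742 ] [-3.16148639 -0.73628906  5.88959946] 0.0398577070766095 -54.37402298385999
charger frame TCP -0.08208098830300277 0.0005900904681282799 F along -2.999217761889528 lat 1.2416966553845301
```

View pics/s13y.png

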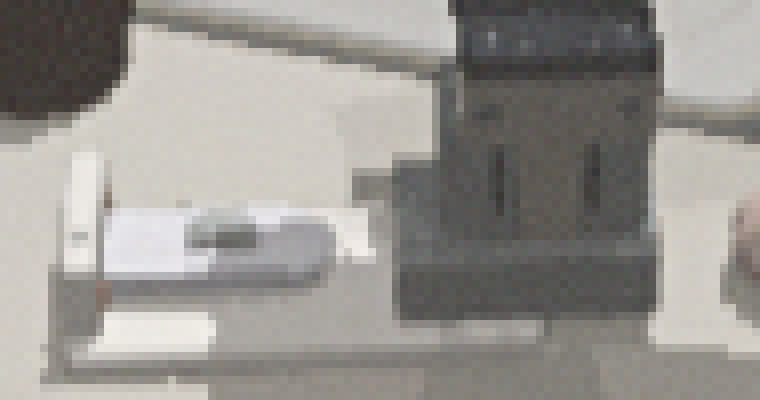

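arm_command(moves=[[[-0.0009, 0.0012, 0.0006], [0, 0, 0]], [[0.003, 0.0022, 0], [0, 0, 0]], [[0.003, 0.0022, 0], [0, 0, 0]], [[0.003, 0.0022, 0], [0, 0, 0]], [[0.003, 0.0022, 0], [0, 0, 0]], [[0, 0, 0], [0, 0, 0]], [[0, 0, 0], [0, 0, 0]]])

```text
time_s: 14.8
tcp_pos: [0.5228, 0.1642, 0.0736]
orientation: [[0.583, -0.813, 0.001], [-0.813, -0.583, 0.0], [0.0, -0.001, -1.0]]
ft_force: [-1.0, -1.3, 4.7]
opening: 0.0395
```

```bash
python3 look.py 14; python3 - <<'E'
import cv2
a=cv2.imread('pics/s14.png')
cv2.imwrite('pics/s14y.png',cv2.resize(a[200:250,175:270],None,fx=8,fy=8,interpolation=0))
E
```

```text
14.9 [0.52278296 0.16420082 0.07358536] [-0.77384806 -1.32869611  4.84630091] 0.03991207311500411 -54.37840520889149
charger frame TCP -0.0666910386367355 0.0018733314664990297 F along -1.4026809750716633 lat -0.6298890866937897
```

View pics/s14y.png

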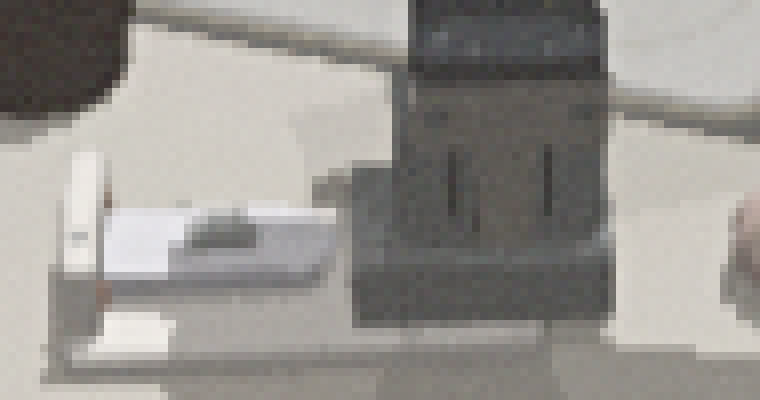

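arm_command(moves=[[[0.0017, 0.0022, 0], [0, 0, 0]], [[0.0024, 0.0017, 0], [0, 0, 0]], [[0.0024, 0.0017, 0], [0, 0, 0]], [[0.0024, 0.0017, 0], [0, 0, 0]], [[0, 0, 0], [0, 0, 0]]])

```text
time_s: 15.4
tcp_pos: [0.5308, 0.1708, 0.0736]
orientation: [[0.582, -0.813, -0.001], [-0.813, -0.582, -0.001], [0.0, 0.001, -1.0]]
ft_force: [-3.2, -4.2, 9.7]
opening: 0.0399
```

```bash
python3 look.py 15
```

```text
15.5 [0.53077932 0.17079243 0.07360532] [-3.23355955 -3.06655839  8.33884845] 0.03978146151894465 -54.40200531874027
charger frame TCP -0.056352065249585484 0.0025781095399624618 F along -4.414323808916037 lat -0.6110916765871776
```

arm_command(moves=[[[0.0024, 0.0017, 0], [0, 0, 0]], [[0.0024, 0.0017, 0], [0, 0, 0]], [[0, 0, 0], [0, 0, 0]]])

```text
time_s: 15.8
tcp_pos: [0.5354, 0.1741, 0.0736]
orientation: [[0.582, -0.813, -0.001], [-0.813, -0.582, -0.001], [0.001, 0.002, -1.0]]
ft_force: [-4.4, -2.9, 8.9]
opening: 0.0397
```

```bash
python3 look.py 16; python3 - <<'E'
import cv2
a=cv2.imread('pics/s16.png')
cv2.imwrite('pics/s16y.png',cv2.resize(a[200:250,175:270],None,fx=8,fy=8,interpolation=0))
E
```

```text
15.9 [0.53545081 0.17407553 0.07363378] [-3.80048764 -3.39548781  9.08734699] 0.039574529832047865 -54.40889708323722
charger frame TCP -0.05064249915778836 0.002528213194817919 F along -5.066770842382961 lat -0.5485225644987268
```

View pics/s16y.png

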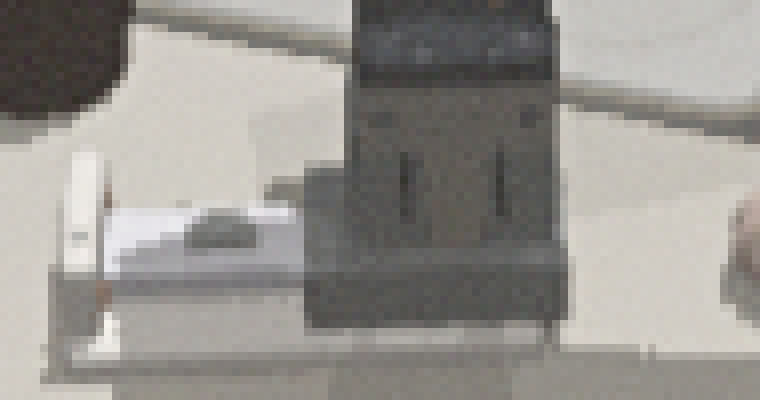

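arm_command(moves=[[[0.0033, 0.0023, 0.0004], [0, 0, 0]], [[0.0033, 0.0023, 0], [0, 0, 0]], [[0.0033, 0.0023, 0], [0, 0, 0]], [[0.0033, 0.0023, 0], [0, 0, 0]], [[0.0033, 0.0023, 0], [0, 0, 0]], [[0, 0, 0], [0, 0, 0]]])

```text
time_s: 16.5
tcp_pos: [0.5517, 0.1844, 0.0737]
orientation: [[0.581, -0.814, -0.002], [-0.814, -0.581, -0.003], [0.001, 0.004, -1.0]]
ft_force: [-4.7, -5.6, 9.5]
opening: 0.04
```

```bash
python3 look.py 17
```

```text
16.6 [0.55160315 0.18443578 0.0736947 ] [-5.14680581 -6.13966707  8.14667792] 0.03991944933157581 -54.440878402154866
charger frame TCP -0.03147808497160976 0.001549500694596128 F along -7.75891294758135 lat -1.9960940795764734
```

arm_command(moves=[[[0.0033, 0.0023, 0], [0, 0, 0]], [[0.0033, 0.0023, 0], [0, 0, 0]], [[0.0033, 0.0023, 0], [0, 0, 0]], [[0, 0, 0], [0, 0, 0]]])

```text
time_s: 17.0
tcp_pos: [0.5633, 0.1929, 0.0739]
orientation: [[0.582, -0.813, 0.002], [-0.813, -0.582, 0.0], [0.001, -0.002, -1.0]]
ft_force: [0.6, -2.2, 3.5]
opening: 0.0397
```

```bash
python3 look.py 18
```

```text
17.1 [0.56334798 0.1928291  0.07381812] [ 0.29857776 -2.7571943   2.46086676] 0.039762994324926686 -54.41541216522387
charger frame TCP -0.017042404417493485 0.0015371730586545816 F along -1.3622523340977093 lat -2.415685758796688
```

View pics/s18z.png

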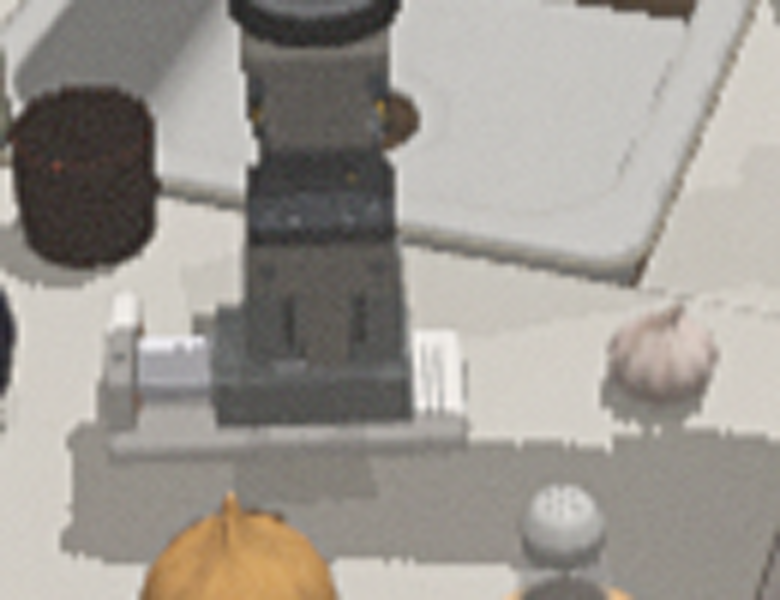

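arm_command(moves=[[[0.0033, 0.0023, 0], [0, 0, 0]], [[0.0033, 0.0023, 0], [0, 0, 0]], [[0.0033, 0.0023, 0], [0, 0, 0]], [[0.0033, 0.0023, 0], [0, 0, 0]], [[0.0033, 0.0023, 0], [0, 0, 0]], [[0.0033, 0.0023, 0], [0, 0, 0]], [[0, 0, 0], [0, 0, 0]]])

```text
time_s: 17.8
tcp_pos: [0.5829, 0.2068, 0.0737]
orientation: [[0.582, -0.813, 0.001], [-0.813, -0.582, -0.0], [0.001, -0.001, -1.0]]
ft_force: [1.7, -2.9, 3.7]
opening: 0.04
```

```bash
python3 look.py 19
```

```text
17.9 [0.58288928 0.20679397 0.07374539] [ 2.53063404 -2.61917125  3.66644007] 0.039925059142771564 -54.3876799835306
charger frame TCP 0.006975908754076001 0.0015165812402355516 F along 0.5329807179537731 lat -3.6027903398789136
```

arm_command(moves=[[[0.0016, 0.0012, 0], [0, 0, 0]], [[0.0016, 0.0012, 0], [0, 0, 0]], [[0, 0, 0], [0, 0, 0]]])

```text
time_s: 18.2
tcp_pos: [0.5857, 0.2088, 0.0737]
orientation: [[0.582, -0.813, 0.001], [-0.813, -0.582, -0.001], [0.001, -0.0, -1.0]]
ft_force: [2.1, -4.6, 3.4]
opening: 0.0399
```

```bash
python3 look.py 20
```

```text
18.3 [0.5857127  0.20882544 0.07366267] [ 2.29876718 -3.988592    3.11692666] 0.039428773699397235 -54.39940770249046
charger frame TCP 0.01045420130610254 0.0015247913488532817 F along -0.45272168066510593 lat -4.581292372383972
```

View pics/s20z.png

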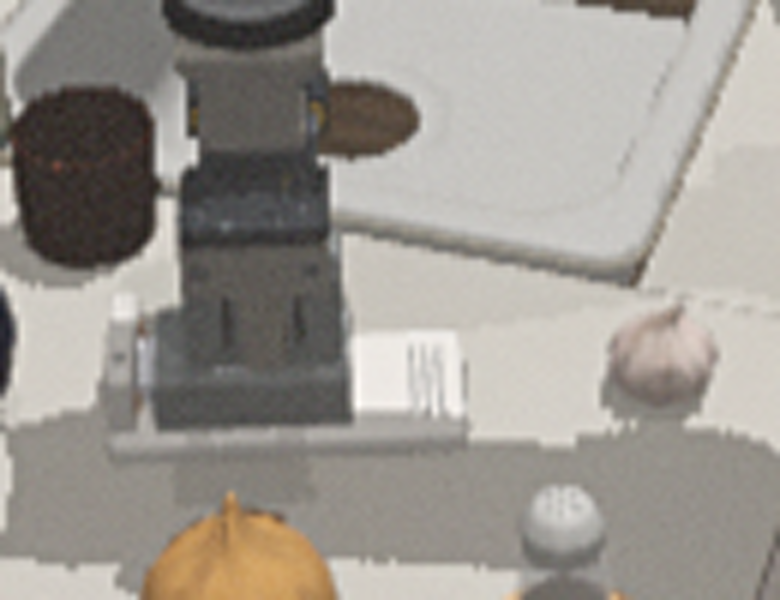

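arm_command(moves=[[[0.0019, 0.0008, 0], [0, 0, 0]], [[0.0012, 0.0009, 0], [0, 0, 0]], [[0, 0, 0], [0, 0, 0]]])

```text
time_s: 18.6
tcp_pos: [0.5888, 0.211, 0.0737]
orientation: [[0.582, -0.813, 0.001], [-0.813, -0.582, 0.0], [0.0, -0.001, -1.0]]
ft_force: [2.4, -3.4, 3.7]
opening: 0.0395
```

```bash
python3 look.py 21
```

```text
18.7 [0.58874919 0.21096013 0.07365041] [ 3.42886629 -3.34499075  2.84608493] 0.0397783249653057 -54.38651774616987
charger frame TCP 0.014165824784189113 0.0014929035521772018 F along 0.8408178379959073 lat -4.715836348736217
```

arm_command(moves=[[[0.0012, 0.0009, 0], [0, 0, 0]], [[0.0008, 0.0006, 0], [0, 0, 0]], [[0, 0, 0], [0, 0, 0]]])

```text
time_s: 19.0
tcp_pos: [0.5899, 0.2117, 0.0737]
orientation: [[0.582, -0.813, -0.001], [-0.813, -0.582, -0.001], [0.0, 0.002, -1.0]]
ft_force: [0.6, -5.6, 7.2]
opening: 0.0399
```

```bash
python3 look.py 22
```

```text
19.1 [0.5898636  0.2117498  0.07368402] [-1.90402739e-03 -5.73198075e+00  7.18133935e+00] 0.03959545457417976 -54.39431094412292
charger frame TCP 0.015531635049140641 0.0014862593895158239 F along -3.338265826114522 lat -4.659569533334912
```

View pics/s22z.png

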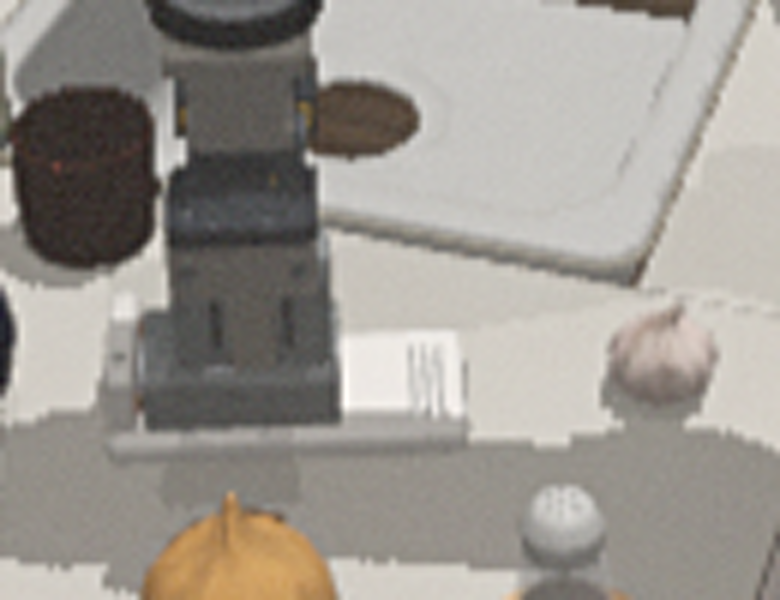

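arm_command(moves=[[[0.0008, 0.0006, 0], [0, 0, 0]], [[0.0008, 0.0006, 0], [0, 0, 0]], [[0, 0, 0], [0, 0, 0]]])

```text
time_s: 19.4
tcp_pos: [0.5902, 0.212, 0.0738]
orientation: [[0.582, -0.813, -0.004], [-0.813, -0.582, -0.004], [0.001, 0.005, -1.0]]
ft_force: [-4.6, -8.3, 12.1]
opening: 0.0399
```

```bash
python3 look.py 23
```

```text
19.5 [0.5901867  0.21199438 0.07379677] [-4.00535873 -7.99059425 10.9476071 ] 0.039739436021456444 -54.4046772385886
charger frame TCP 0.015936728254103256 0.001497044616896816 F along -7.908268683484373 lat -4.1655469444740225
```

arm_command(moves=[[[-0.0012, -0.0009, 0], [0, 0, 0]], [[-0.0012, -0.0009, 0], [0, 0, 0]], [[0, 0, 0], [0, 0, 0]]])

```text
time_s: 19.8
tcp_pos: [0.5899, 0.2118, 0.0737]
orientation: [[0.582, -0.813, 0.001], [-0.813, -0.582, 0.0], [0.0, -0.001, -1.0]]
ft_force: [3.8, -3.7, 3.1]
opening: 0.0396
```

```bash
python3 look.py 24
```

```text
19.9 [0.58994915 0.21183375 0.07365315] [ 3.87890242 -3.57927005  3.65512333] 0.03958880844626595 -54.38587480738955
charger frame TCP 0.015650064751882915 0.0015047162727344244 F along 1.0703632001149141 lat -5.168305400474066
```

arm_command(moves=[[[-0.0008, -0.0006, 0], [0, 0, 0]], [[-0.0008, -0.0006, 0], [0, 0, 0]], [[0, 0, 0], [0, 0, 0]]])

```text
time_s: 20.2
tcp_pos: [0.5895, 0.2115, 0.0738]
orientation: [[0.582, -0.813, 0.004], [-0.813, -0.582, 0.002], [0.0, -0.004, -1.0]]
ft_force: [6.6, -1.8, 1.0]
opening: 0.0397
```

```bash
python3 look.py 25
```

```text
20.3 [0.58954316 0.21151222 0.07383149] [ 6.27813441 -2.86426149  0.55454254] 0.03956873902373252 -54.37290209831498
charger frame TCP 0.015132787122620494 0.0014796183853186366 F along 3.4374034580409765 lat -5.983579448658852
```

arm_command(moves=[[[-0.0008, -0.0006, 0], [0, 0, 0]], [[-0.0008, -0.0006, 0], [0, 0, 0]], [[0, 0, 0], [0, 0, 0]]])

```text
time_s: 20.6
tcp_pos: [0.5887, 0.2109, 0.074]
orientation: [[0.583, -0.813, 0.006], [-0.813, -0.583, 0.003], [0.0, -0.007, -1.0]]
ft_force: [8.7, -0.7, -0.5]
opening: 0.0397
```

```bash
python3 look.py 26
```

```text
20.7 [0.58872459 0.21092408 0.07403416] [ 8.32670412 -0.33613017 -0.60175475] 0.03981479089325181 -54.36935695974772
charger frame TCP 0.014124839101466264 0.0014779087971110894 F along 6.574780365804295 lat -5.120473431893906
```

arm_command(moves=[[[0.0012, 0.0009, 0], [0, 0, 0]], [[0.0012, 0.0009, 0], [0, 0, 0]], [[0.0012, 0.0009, 0], [0, 0, 0]], [[0.0008, 0.0006, 0], [0, 0, 0]], [[0, 0, 0], [0, 0, 0]]])

```text
time_s: 21.2
tcp_pos: [0.5899, 0.2118, 0.0737]
orientation: [[0.582, -0.813, -0.002], [-0.813, -0.582, -0.002], [0.0, 0.003, -1.0]]
ft_force: [-0.7, -6.2, 8.4]
opening: 0.0398
```

```bash
python3 look.py 27
```

```text
21.3 [0.58990985 0.21179624 0.07370552] [-0.97889491 -7.19445681  7.78831749] 0.039736460401226664 -54.397804625202056
charger frame TCP 0.015596272765345863 0.001497095777313301 F along -4.983998761203143 lat -5.2799810989749085
```

arm_command(moves=[[[0.0012, 0.0009, 0], [0, 0, 0]], [[0.0012, 0.0009, 0], [0, 0, 0]], [[0.0012, 0.0009, 0], [0, 0, 0]], [[0, 0, 0], [0, 0, 0]]])

```text
time_s: 21.7
tcp_pos: [0.5923, 0.2135, 0.0739]
orientation: [[0.582, -0.813, -0.005], [-0.813, -0.582, -0.004], [0.001, 0.006, -1.0]]
ft_force: [-4.5, -9.5, 13.9]
opening: 0.04
```

```bash
python3 look.py 28
```

```text
21.8 [0.59226766 0.21348654 0.07385725] [-4.75271849 -8.87559044 13.18651702] 0.039887783699472816 -54.409124938575125
charger frame TCP 0.018497376676133666 0.0014989430220340564 F along -9.031124091267744 lat -4.450082733963133
```

View pics/s28z.png

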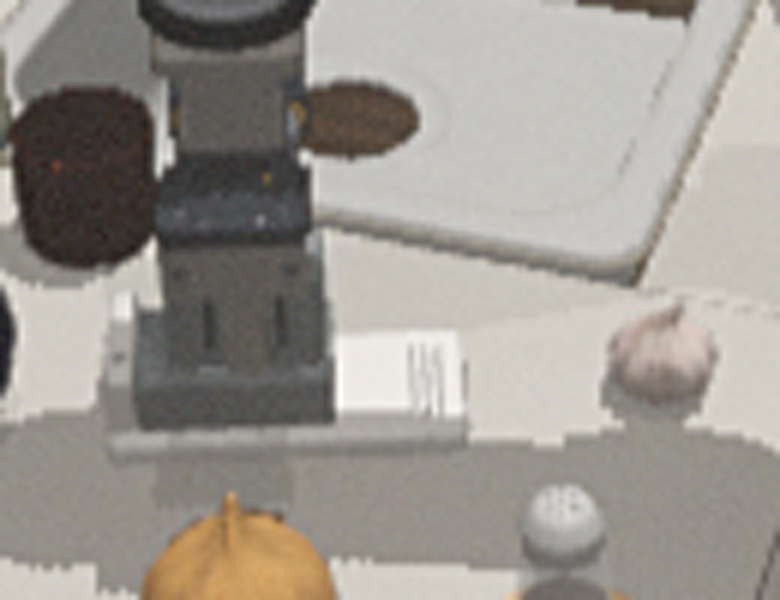

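arm_command(moves=[[[0.0012, 0.0009, 0], [0, 0, 0]], [[0.0012, 0.0009, 0], [0, 0, 0]], [[0, 0, 0], [0, 0, 0]]])

```text
time_s: 22.1
tcp_pos: [0.5926, 0.2137, 0.074]
orientation: [[0.582, -0.813, -0.009], [-0.813, -0.582, -0.008], [0.001, 0.012, -1.0]]
ft_force: [-12.0, -13.8, 20.2]
opening: 0.0396
```

```bash
python3 look.py 29
```

```text
22.2 [0.59263478 0.21379531 0.07396823] [-12.69213219 -12.92620445  20.10420886] 0.039590530290436646 -54.425267922941146
charger frame TCP 0.0189756191928942 0.0015362966579863348 F along -17.844622872825102 lat -3.121924989765795
```

arm_command(moves=[[[0.0012, 0.0009, 0], [0, 0, 0]], [[0.0012, 0.0009, 0], [0, 0, 0]], [[0, 0, 0], [0, 0, 0]]])

```text
time_s: 22.5
tcp_pos: [0.593, 0.214, 0.0738]
orientation: [[0.581, -0.813, -0.014], [-0.814, -0.581, -0.011], [0.001, 0.018, -1.0]]
ft_force: [-18.7, -16.8, 26.3]
opening: 0.0401
```

```bash
python3 look.py 30
```

```text
22.6 [0.59297459 0.21397684 0.07382876] [-19.06661836 -17.28032246  26.69485522] 0.039901069517757196 -54.444844920781684
charger frame TCP 0.0193575977152991 0.0014860880973819924 F along -25.562354533858628 lat -2.9515268340246035
```

arm_command(moves=[[[-0.0016, -0.0012, 0], [0, 0, 0]], [[-0.0016, -0.0012, 0], [0, 0, 0]], [[-0.0012, -0.0009, 0], [0, 0, 0]], [[0, 0, 0], [0, 0, 0]]])

```text
time_s: 23.0
tcp_pos: [0.5926, 0.2137, 0.0735]
orientation: [[0.582, -0.813, -0.005], [-0.813, -0.582, -0.004], [0.001, 0.006, -1.0]]
ft_force: [-3.0, -8.4, 10.8]
opening: 0.0401
```

```bash
python3 look.py 31
```

```text
23.1 [0.59260228 0.21370881 0.07345984] [-3.45280775 -8.80954498 10.68137136] 0.039723343375381956 -54.41158744886691
charger frame TCP 0.018898849937520987 0.0014848836372058092 F along -7.935719097704921 lat -5.153089030205929
```

arm_command(moves=[[[-0.0012, -0.0009, 0], [0, 0, 0]], [[-0.0012, -0.0009, 0], [0, 0, 0]], [[0, 0, 0], [0, 0, 0]]])

```text
time_s: 23.4
tcp_pos: [0.5923, 0.2135, 0.0737]
orientation: [[0.582, -0.813, -0.0], [-0.813, -0.582, -0.001], [0.0, 0.001, -1.0]]
ft_force: [3.1, -5.0, 4.8]
opening: 0.0397
```

```bash
python3 look.py 32
```

```text
23.5 [0.59225687 0.21349904 0.07367729] [ 2.16847136 -5.39961766  5.19348338] 0.03993666065140523 -54.39549254548231
charger frame TCP 0.01849587934098554 0.0015153829650212097 F along -1.3800557578312576 lat -5.652750213355034
```

arm_command(moves=[[[-0.0016, -0.0012, 0], [0, 0, 0]], [[-0.0016, -0.0012, 0], [0, 0, 0]], [[0, 0, 0], [0, 0, 0]]])

```text
time_s: 23.8
tcp_pos: [0.5906, 0.2123, 0.0739]
orientation: [[0.582, -0.813, 0.003], [-0.813, -0.582, 0.002], [0.0, -0.004, -1.0]]
ft_force: [6.6, -3.1, 1.7]
opening: 0.0397
```

```bash
python3 look.py 33
```

```text
23.9 [0.59057199 0.21225758 0.07392303] [ 5.69371765 -2.39123952  1.90481797] 0.039822521932744714 -54.37908924230815
charger frame TCP 0.016403215347354887 0.0014867618729608092 F along 3.237570703780455 lat -5.258762504406515
```

arm_command(moves=[[[-0.0016, -0.0012, 0], [0, 0, 0]], [[0, 0, 0], [0, 0, 0]], [[0, 0, 0], [0, 0, 0]]])

```text
time_s: 24.2
tcp_pos: [0.5892, 0.2112, 0.074]
orientation: [[0.582, -0.813, 0.004], [-0.813, -0.582, 0.002], [0.0, -0.004, -1.0]]
ft_force: [5.9, -1.4, 0.6]
opening: 0.0398
```

```bash
python3 look.py 34
```

```text
24.3 [0.58914549 0.21122475 0.07390974] [ 5.59128942 -1.41215345  0.8570719 ] 0.03984753163456143 -54.37842910026155
charger frame TCP 0.014642092809883144 0.0014773666162829805 F along 3.72423471932815 lat -4.4030410486448375
```

```bash
python3 - <<'E'
import cv2,numpy as np
r=[]
for n in('22','30','34'):
    a=cv2.imread(f'pics/s{n}.png'); r.append(cv2.resize(a[205:248,178:225],None,fx=8,fy=8,interpolation=0)[:, :])
im=np.hstack(r); print(im.shape); cv2.imwrite('pics/cmp.png',cv2.resize(im,(800,int(im.shape[0]*800/im.shape[1]))))
b=[cv2.resize(cv2.imread(f'pics/t{n}.png')[150:215,160:230],None,fx=5,fy=5,interpolation=0) for n in('30','34')]
cv2.imwrite('pics/cmpt.png',np.hstack(b))
E
```

```text
(344, 1128, 3)
```

View pics/cmp.png

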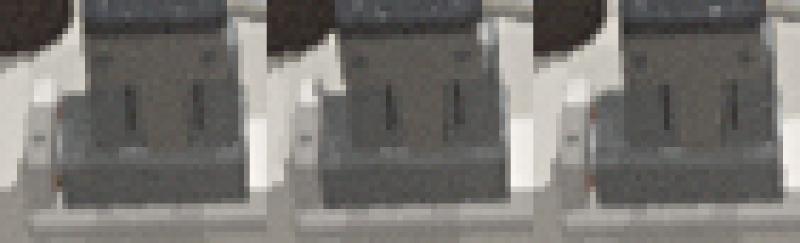

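View pics/cmpt.png

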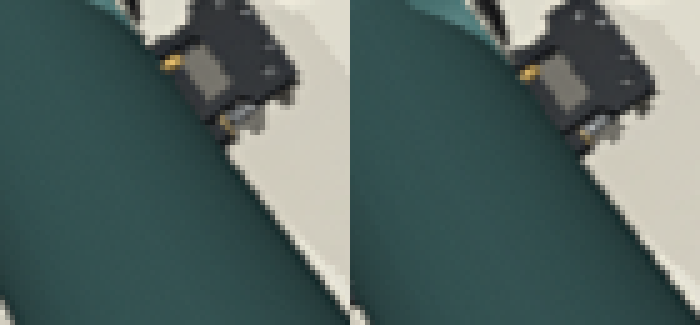

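arm_command(moves=[[[0.0008, -0.0011, 0.0003], [0, 0, 0]], [[0, 0, 0], [0, 0, 0]], [[0, 0, 0], [0, 0, 0]]])

```text
time_s: 24.6
tcp_pos: [0.589, 0.211, 0.074]
orientation: [[0.583, -0.812, 0.002], [-0.812, -0.583, 0.003], [-0.001, -0.003, -1.0]]
ft_force: [6.0, 0.8, -1.0]
opening: 0.0401
```

```bash
cat > q.py <<'E'
from h import *
o=manip.observe();th=np.radians(35.6);R=np.array([[np.cos(th),-np.sin(th)],[np.sin(th),np.cos(th)]])
print(round(o['time_s'],2),'tcp',((o['tcp_pos'][:2]-[.5781,.2015])@R*1000).round(2),round(o['tcp_pos'][2],5),'F',(o['ft_force'][:2]@R).round(1),round(o['ft_force'][2],1),'tq',(o['wrist_torque'][:2]@R).round(2),round(o['wrist_torque'][2],2),'tilt',(o['orientation'][:2,2]@R).round(4))
E
python3 q.py
```

```text
24.6 tcp [14.4   1.37] 0.07396 F [ 5.3 -2.9] -1.0 tq [-0.76 -1.25] -0.11 tilt [0.0033 0.001 ]
```

arm_command(moves=[[[0.0012, 0.0009, 0], [0, 0, 0]], [[0, 0, 0], [0, 0, 0]]])

```text
time_s: 24.8
tcp_pos: [0.5893, 0.2112, 0.0738]
orientation: [[0.583, -0.813, -0.0], [-0.813, -0.583, 0.001], [-0.001, -0.0, -1.0]]
ft_force: [3.6, -0.1, 1.7]
opening: 0.0397
```

```bash
python3 q.py
```

```text
24.8 tcp [14.73  1.34] 0.0738 F [ 2.9 -2.2] 1.7 tq [-0.48 -0.65] -0.08 tilt [0.0004 0.0009]
```

arm_command(moves=[[[0.0012, 0.0009, 0], [0, 0, 0]], [[0, 0, 0], [0, 0, 0]]])

```text
time_s: 25.0
tcp_pos: [0.5897, 0.2115, 0.0737]
orientation: [[0.583, -0.813, -0.002], [-0.813, -0.583, -0.0], [-0.001, 0.002, -1.0]]
ft_force: [0.9, 0.7, 2.2]
opening: 0.0398
```

```bash
python3 q.py
```

```text
25.0 tcp [15.25  1.32] 0.07366 F [1.1 0.1] 2.2 tq [-0.18  0.08] -0.08 tilt [-0.0018  0.0009]
```

arm_command(moves=[[[0.0012, 0.0009, 0], [0, 0, 0]], [[0, 0, 0], [0, 0, 0]]])

```text
time_s: 25.2
tcp_pos: [0.5903, 0.2118, 0.0735]
orientation: [[0.583, -0.813, -0.003], [-0.813, -0.583, -0.001], [-0.001, 0.004, -1.0]]
ft_force: [-2.5, -0.6, 4.8]
opening: 0.0399
```

```bash
python3 q.py
```

```text
25.2 tcp [15.96  1.26] 0.07354 F [-2.4  1. ] 4.8 tq [0.06 1.04] -0.0 tilt [-0.0036  0.0009]
```

arm_command(moves=[[[0.0012, 0.0009, 0], [0, 0, 0]], [[0, 0, 0], [0, 0, 0]]])

```text
time_s: 25.4
tcp_pos: [0.5911, 0.2122, 0.0735]
orientation: [[0.583, -0.813, -0.004], [-0.813, -0.583, -0.002], [-0.001, 0.005, -1.0]]
ft_force: [-3.7, -2.4, 6.2]
opening: 0.0396
```

```bash
python3 q.py
```

```text
25.4 tcp [16.85  1.13] 0.0735 F [-4.4  0.2] 6.2 tq [-0.05  1.4 ] -0.12 tilt [-0.0049  0.0007]
```

arm_command(moves=[[[0.0012, 0.0009, 0], [0, 0, 0]], [[0, 0, 0], [0, 0, 0]]])

```text
time_s: 25.6
tcp_pos: [0.5924, 0.213, 0.0735]
orientation: [[0.582, -0.813, -0.004], [-0.813, -0.582, -0.002], [-0.0, 0.005, -1.0]]
ft_force: [-3.7, -2.3, 5.8]
opening: 0.0398
```

```bash
python3 q.py
```

```text
25.6 tcp [18.3  1. ] 0.0735 F [-4.4  0.3] 5.8 tq [-0.12  1.5 ] -0.08 tilt [-0.005   0.0005]
```

arm_command(moves=[[[-0.0016, -0.0012, 0], [0, 0, 0]], [[-0.0016, -0.0012, 0], [0, 0, 0]], [[-0.0016, -0.0012, 0], [0, 0, 0]], [[-0.0012, -0.0009, 0], [0, 0, 0]], [[0, 0, 0], [0, 0, 0]]])

```text
time_s: 26.1
tcp_pos: [0.589, 0.21, 0.0742]
orientation: [[0.583, -0.813, 0.002], [-0.813, -0.583, 0.002], [-0.0, -0.002, -1.0]]
ft_force: [2.8, 2.8, -0.3]
opening: 0.0398
```

```bash
python3 q.py
```

```text
26.1 tcp [13.83  0.61] 0.07424 F [3.9 0.6] -0.3 tq [ 0.09 -1.14] 0.06 tilt [0.0024 0.0001]
```

arm_command(moves=[[[-0.0016, -0.0012, 0], [0, 0, 0]], [[0, 0, 0], [0, 0, 0]]])

```text
time_s: 26.3
tcp_pos: [0.5873, 0.2086, 0.0743]
orientation: [[0.583, -0.813, 0.001], [-0.813, -0.583, 0.001], [0.0, -0.002, -1.0]]
ft_force: [4.1, 2.8, 1.7]
opening: 0.0399
```

```bash
python3 q.py
```

```text
26.3 tcp [11.56  0.43] 0.07432 F [ 5.  -0.1] 1.7 tq [ 0.06 -1.07] 0.05 tilt [ 0.0017 -0.0001]
```

arm_command(moves=[[[-0.0016, -0.0012, 0], [0, 0, 0]], [[0, 0, 0], [0, 0, 0]]])

```text
time_s: 26.5
tcp_pos: [0.585, 0.2067, 0.0742]
orientation: [[0.582, -0.813, 0.0], [-0.813, -0.582, -0.0], [0.0, 0.0, -1.0]]
ft_force: [2.0, 1.9, 2.8]
opening: 0.0397
```

```bash
python3 look.py 35;python3 q.py
```

```text
26.6 [0.58506014 0.20671527 0.07406385] [2.22199104 1.73613438 3.24795442] 0.04016859160972578 -54.38247885505905
charger frame TCP 0.008695218590104593 0.00018888160107401352 F along 2.8173463031706403 lat 0.11818016106406283
26.6 tcp [8.7  0.19] 0.07406 F [2.8 0.1] 3.2 tq [ 0.04 -0.89] 0.04 tilt [-0.0003 -0.0002]
```

View pics/s35z.png

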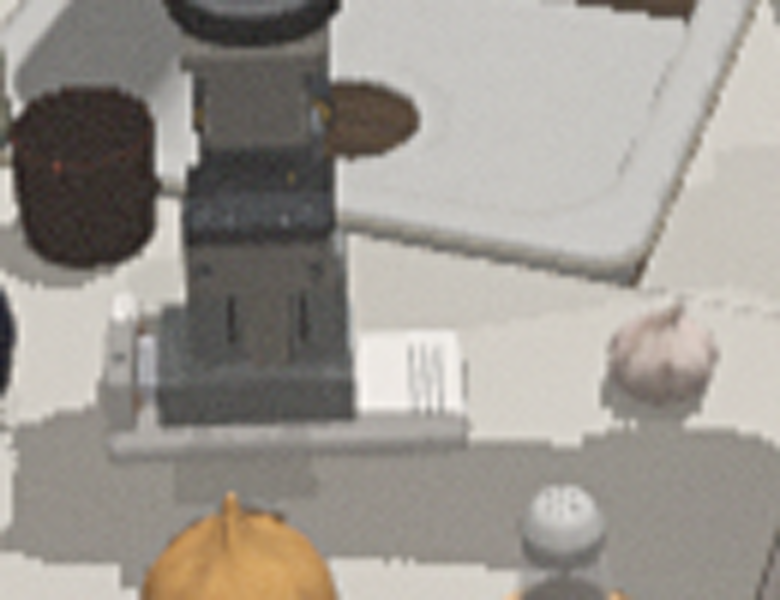

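arm_command(moves=[[[0.0016, 0.0012, 0.0004], [0, 0, 0]], [[0.0016, 0.0012, 0], [0, 0, 0]], [[0.0016, 0.0012, 0], [0, 0, 0]], [[0, 0, 0], [0, 0, 0]]])

```text
time_s: 27.0
tcp_pos: [0.59, 0.2105, 0.0738]
orientation: [[0.582, -0.813, -0.0], [-0.813, -0.582, -0.0], [-0.0, 0.0, -1.0]]
ft_force: [3.1, 2.0, -1.2]
opening: 0.04
```

```bash
python3 q.py
```

```text
27.0 tcp [14.9   0.42] 0.0738 F [ 3.6 -0.2] -1.2 tq [-0.08 -0.72] 0.05 tilt [-0.0004  0.0002]
```

arm_command(moves=[[[0.0008, 0.0006, 0], [0, 0, 0]], [[0, 0, 0], [0, 0, 0]]])

```text
time_s: 27.2
tcp_pos: [0.5902, 0.2107, 0.0737]
orientation: [[0.582, -0.813, -0.001], [-0.813, -0.582, -0.001], [-0.0, 0.002, -1.0]]
ft_force: [1.4, 1.2, -2.2]
opening: 0.0394
```

```bash
python3 q.py
```

```text
27.2 tcp [15.2   0.47] 0.07374 F [1.8 0.1] -2.2 tq [-0.06 -0.4 ] 0.04 tilt [-0.0017  0.0002]
```

arm_command(moves=[[[0.0008, 0.0006, 0], [0, 0, 0]], [[0, 0, 0], [0, 0, 0]]])

```text
time_s: 27.4
tcp_pos: [0.5906, 0.2111, 0.0737]
orientation: [[0.582, -0.813, -0.002], [-0.813, -0.582, -0.001], [-0.0, 0.003, -1.0]]
ft_force: [0.1, -0.1, -1.9]
opening: 0.0398
```

```bash
python3 q.py
```

```text
27.4 tcp [15.71  0.52] 0.07369 F [ 0.  -0.1] -1.9 tq [-0.02  0.18] -0.03 tilt [-0.0027  0.0002]
```

arm_command(moves=[[[0.0008, 0.0006, 0], [0, 0, 0]], [[0, 0, 0], [0, 0, 0]]])

```text
time_s: 27.6
tcp_pos: [0.5918, 0.212, 0.0738]
orientation: [[0.582, -0.813, -0.001], [-0.813, -0.582, -0.001], [-0.0, 0.001, -1.0]]
ft_force: [0.1, 1.0, -4.2]
opening: 0.0399
```

```bash
python3 q.py
```

```text
27.6 tcp [17.22  0.57] 0.07375 F [0.7 0.8] -4.2 tq [-0.07 -0.03] 0.02 tilt [-0.0014  0.0003]
```

arm_command(moves=[[[-0.0008, -0.0006, 0], [0, 0, 0]], [[-0.0008, -0.0006, 0], [0, 0, 0]], [[0, 0, 0], [0, 0, 0]]])

```text
time_s: 27.9
tcp_pos: [0.5905, 0.2109, 0.0741]
orientation: [[0.582, -0.813, -0.0], [-0.813, -0.582, -0.0], [-0.0, 0.0, -1.0]]
ft_force: [-0.1, -0.2, -4.2]
opening: 0.0398
```

```bash
python3 q.py
```

```text
27.9 tcp [15.54  0.47] 0.07412 F [-0.2 -0.1] -4.2 tq [-0.01 -0.01] 0.01 tilt [-0.0004  0.0001]
```

arm_command(moves=[[[0.0008, 0.0006, -0.0003], [0, 0, 0]], [[0, 0, -0.0003], [0, 0, 0]], [[0, 0, 0], [0, 0, 0]]])

```text
time_s: 28.2
tcp_pos: [0.5917, 0.2118, 0.0738]
orientation: [[0.582, -0.813, 0.0], [-0.813, -0.582, 0.0], [0.0, -0.0, -1.0]]
ft_force: [0.7, -0.1, -4.1]
opening: 0.0397
```

```bash
python3 q.py
```

```text
28.2 tcp [17.08  0.48] 0.07383 F [ 0.5 -0.5] -4.1 tq [-0.06 -0.02] -0.02 tilt [ 0.0004 -0.0001]
```

arm_command(moves=[[[0, 0, 0], [0, 0, 0]], [[0, 0, 0], [0, 0, 0]], [[0, 0, 0], [0, 0, 0]], [[0, 0, 0], [0, 0, 0]], [[0, 0, 0], [0, 0, 0]], [[0, 0, 0], [0, 0, 0]]], fingers=1)

```text
time_s: 28.8
tcp_pos: [0.5916, 0.2117, 0.0737]
orientation: [[0.582, -0.813, 0.0], [-0.813, -0.582, -0.0], [0.0, -0.0, -1.0]]
ft_force: [0.6, 0.9, -1.2]
opening: 0.0855
```

arm_command(moves=[[[0, 0, 0], [0, 0, 0]], [[0, 0, 0], [0, 0, 0]], [[0, 0, 0], [0, 0, 0]]])

```text
time_s: 29.1
tcp_pos: [0.5915, 0.2117, 0.0737]
orientation: [[0.582, -0.813, -0.0], [-0.813, -0.582, -0.0], [-0.0, 0.0, -1.0]]
ft_force: [0.3, 0.2, -0.6]
opening: 0.0921
```

```bash
python3 q.py; python3 look.py 36
```

```text
29.1 tcp [16.82  0.52] 0.07365 F [0.3 0. ] -0.6 tq [-0.04  0.02] 0.02 tilt [-0.0001  0.    ]
29.2 [0.59150143 0.21169922 0.07368342] [ 0.61479443 -0.17652132  0.18506436] 0.09203032402054946 -54.3792240928994
charger frame TCP 0.0168339117816532 0.0004917147880778823 F along 0.3971327072999498 lat -0.5014155759868005
```

View pics/s36z.png

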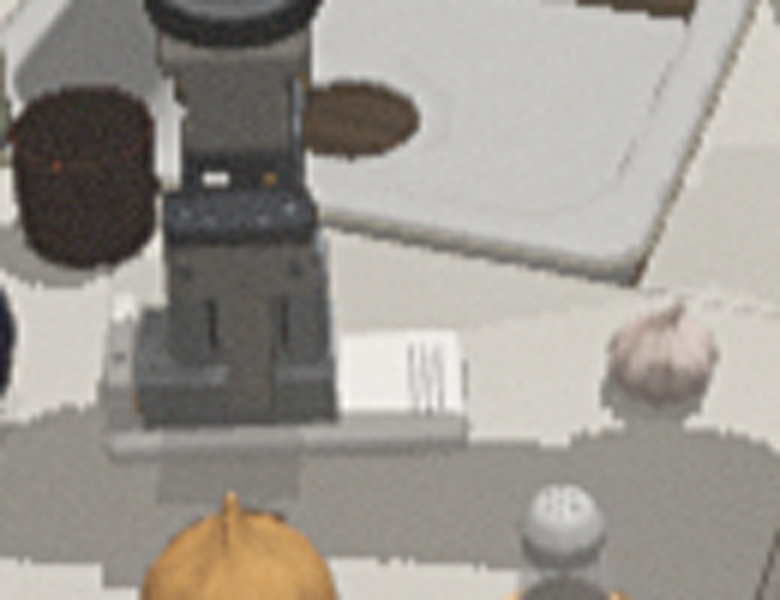

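arm_command(moves=[[[0, 0, 0], [0, 0, 0]], [[0, 0, 0], [0, 0, 0]], [[0, 0, 0], [0, 0, 0]], [[0, 0, 0], [0, 0, 0]], [[0, 0, 0], [0, 0, 0]], [[0, 0, 0], [0, 0, 0]], [[0, 0, 0], [0, 0, 0]], [[0, 0, 0], [0, 0, 0]]], fingers=0, grip_force=25)

```text
time_s: 30.0
tcp_pos: [0.5915, 0.2117, 0.0737]
orientation: [[0.582, -0.813, -0.0], [-0.813, -0.582, -0.0], [-0.0, 0.0, -1.0]]
ft_force: [-0.4, 0.3, 0.2]
opening: 0.0398
```

```bash
python3 q.py
```

```text
30.0 tcp [16.83  0.51] 0.07369 F [-0.1  0.5] 0.2 tq [-0.    0.02] -0.02 tilt [-0.0001  0.    ]
```

arm_command(moves=[[[-0.0012, -0.0009, 0], [0, 0, 0]], [[0, 0, 0], [0, 0, 0]], [[0, 0, 0], [0, 0, 0]]])

```text
time_s: 30.3
tcp_pos: [0.5904, 0.2109, 0.0737]
orientation: [[0.583, -0.813, 0.0], [-0.813, -0.583, 0.0], [0.0, -0.0, -1.0]]
ft_force: [1.8, 1.2, -0.7]
opening: 0.0401
```

```bash
python3 q.py
```

```text
30.3 tcp [15.51  0.47] 0.0737 F [ 2.1 -0.1] -0.7 tq [-0.01 -0.31] -0.05 tilt [ 0.0004 -0.    ]
```

arm_command(moves=[[[-0.0012, -0.0009, 0], [0, 0, 0]], [[0, 0, 0], [0, 0, 0]], [[0, 0, 0], [0, 0, 0]]])

```text
time_s: 30.6
tcp_pos: [0.5896, 0.2103, 0.074]
orientation: [[0.583, -0.813, 0.001], [-0.813, -0.583, 0.001], [0.0, -0.001, -1.0]]
ft_force: [2.1, 1.7, -0.5]
opening: 0.0397
```

```bash
python3 q.py
```

```text
30.6 tcp [14.48  0.47] 0.07399 F [2.7 0.1] -0.5 tq [-0.   -0.88] -0.02 tilt [ 0.0014 -0.0001]
```

arm_command(moves=[[[0.0012, 0.0009, 0], [0, 0, 0]], [[0.0012, 0.0009, 0], [0, 0, 0]], [[0, 0, 0], [0, 0, 0]], [[0, 0, 0], [0, 0, 0]]])

```text
time_s: 31.0
tcp_pos: [0.5906, 0.211, 0.0738]
orientation: [[0.582, -0.813, -0.002], [-0.813, -0.582, -0.002], [0.0, 0.003, -1.0]]
ft_force: [-3.7, -2.0, 4.7]
opening: 0.0398
```

```bash
python3 q.py
```

```text
31.0 tcp [15.67  0.41] 0.07377 F [-4.1  0.5] 4.7 tq [0.08 0.56] -0.0 tilt [-0.0027 -0.0001]
```

arm_command(moves=[[[0, 0, 0.0008], [0, 0, 0]], [[0, 0, 0], [0, 0, 0]], [[0, 0, 0], [0, 0, 0]]])

```text
time_s: 31.3
tcp_pos: [0.591, 0.2114, 0.0738]
orientation: [[0.582, -0.813, -0.001], [-0.813, -0.582, -0.001], [-0.0, 0.001, -1.0]]
ft_force: [0.5, -0.8, -3.5]
opening: 0.0397
```

```bash
python3 q.py
```

```text
31.3 tcp [16.25  0.5 ] 0.07378 F [-0. -1.] -3.5 tq [-0.06 -0.02] 0.0 tilt [-0.0014  0.0003]
```

arm_command(moves=[[[0.0006, 0.0004, 0], [0, 0, 0]], [[0, 0, -0.0004], [0, 0, 0]], [[0, 0, 0], [0, 0, 0]], [[0, 0, 0], [0, 0, 0]]])

```text
time_s: 31.7
tcp_pos: [0.592, 0.2121, 0.0739]
orientation: [[0.582, -0.813, -0.0], [-0.813, -0.582, -0.0], [-0.0, 0.0, -1.0]]
ft_force: [-0.7, 0.6, -4.0]
opening: 0.0397
```

```bash
python3 q.py
```

```text
31.7 tcp [17.47  0.48] 0.07392 F [-0.2  0.9] -4.0 tq [ 0. -0.] -0.01 tilt [-0.0003  0.0001]
```

arm_command(moves=[[[0, 0, 0], [0, 0, 0]], [[0, 0, 0], [0, 0, 0]], [[0, 0, 0], [0, 0, 0]], [[0, 0, 0], [0, 0, 0]], [[0, 0, 0], [0, 0, 0]], [[0, 0, 0], [0, 0, 0]], [[0, 0, 0], [0, 0, 0]]], fingers=1)

```text
time_s: 32.4
tcp_pos: [0.5921, 0.2121, 0.0741]
orientation: [[0.582, -0.813, 0.0], [-0.813, -0.582, -0.0], [0.0, 0.0, -1.0]]
ft_force: [0.2, 0.6, -0.2]
opening: 0.0918
```

```bash
python3 q.py
```

```text
32.4 tcp [17.56  0.43] 0.07413 F [0.4 0.4] -0.2 tq [0.01 0.01] 0.05 tilt [-0.     -0.0001]
```

arm_command(moves=[[[0, 0, 0.02], [0, 0, 0]], [[0, 0, 0.04], [0, 0, 0]], [[0, 0, 0.045], [0, 0, 0]], [[0, 0, 0.045], [0, 0, 0]], [[-0.01, -0.045, 0], [0, 0, 0]], [[-0.01, -0.045, 0], [0, 0, 0]], [[-0.02, -0.045, 0], [0, 0, 0]], [[-0.02, -0.045, 0], [0, 0, 0]]])

```text
time_s: 33.2
tcp_pos: [0.5313, 0.0304, 0.2242]
orientation: [[0.583, -0.813, 0.0], [-0.813, -0.583, -0.0], [0.0, -0.0, -1.0]]
ft_force: [-0.1, -0.8, 0.4]
opening: 0.0921
```

arm_command(moves=[[[-0.02, -0.045, 0], [0, 0, 0]], [[-0.02, -0.045, 0], [0, 0, 0]], [[-0.02, -0.045, 0], [0, 0, 0]], [[-0.02, -0.045, 0], [0, 0, 0]], [[0, -0.045, 0], [0, 0, 0]], [[0, 0, 0], [0, 0, 0]]])

```text
time_s: 33.8
tcp_pos: [0.4508, -0.1995, 0.2244]
orientation: [[0.574, -0.819, 0.001], [-0.819, -0.574, -0.003], [0.003, 0.001, -1.0]]
ft_force: [-0.6, 0.2, 0.4]
opening: 0.092
```

```bash
python3 look.py 37
```

```text
33.9 [ 0.45192371 -0.19358856  0.22412858] [ 0.39738918  1.14583857 -0.02472356] 0.09192262021927898 -54.513190854492194
charger frame TCP -0.33258416577170596 -0.2477966868975119 F along 0.990136395547795 lat 0.7003528401891829
```

View pics/s37z.png

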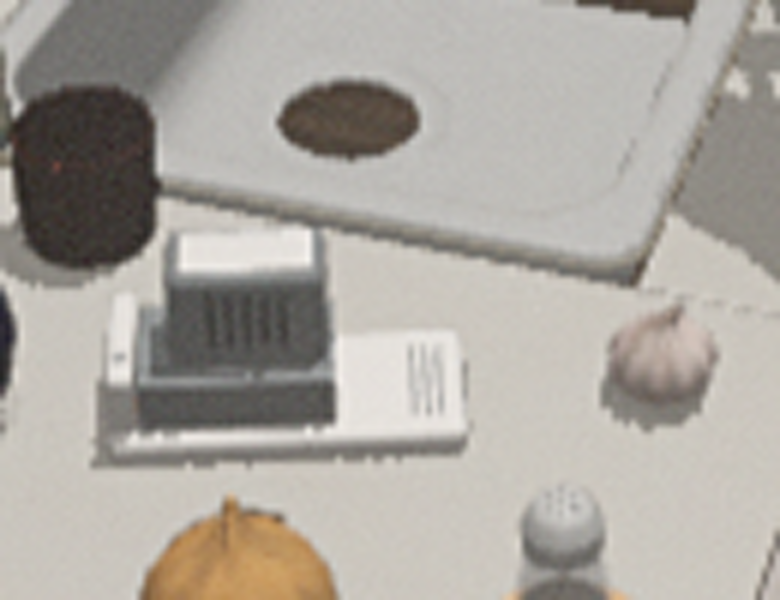

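View pics/t37z.png

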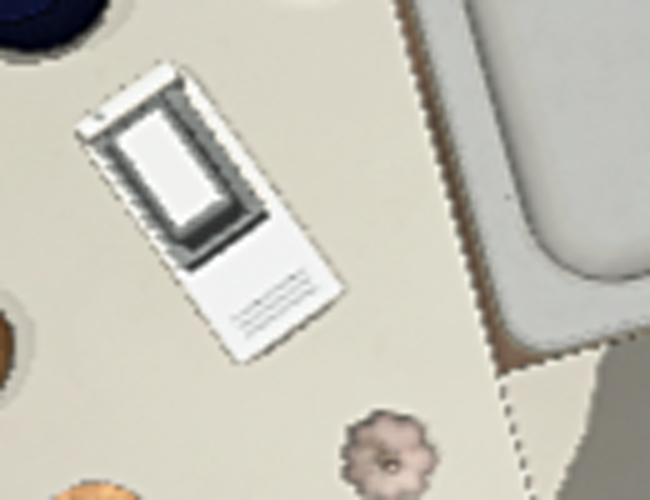

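```bash
python3 - <<'E'
from h import *
t=cam('top');s=cam('side')
P=lambda u,v:plane(t,155+u/5-.5,150+v/5-.5,.014)[:2]
print('top bare len', np.linalg.norm(P(228,240.5)-P(292,325.5))*1000)
Q=lambda u,v,z:plane(s,165+u/6-.5,170+v/6-.5,z)[:2]
print('side: rear to open', np.linalg.norm(Q(334,422,.014)-Q(466,418,.014))*1000, 'nose to rear',np.linalg.norm(Q(334,422,.014)-Q(137,428,.014))*1000)
a=np.asarray(t['pixels']).min(2)
n,l=cv2.connectedComponents((a>215).astype(np.uint8),connectivity=4)
m=l==l[150+34,155+34];ys,xs=np.nonzero(m);L=np.array([plane(t,u,v,.094)[:2] for u,v in zip(xs,ys)])
print(len(xs),cv2.minAreaRect((L*1000).astype(np.float32)),L.mean(0))
th=np.radians(35.6);R=np.array([[np.cos(th),-np.sin(th)],[np.sin(th),np.cos(th)]])
print('lid in charger frame (home: x=16,y=0)',(L.mean(0)-[.5781,.2015])@R*1000)
E
```

```text
top bare len 61.823245674232126
side: rear to open 60.47941336399459 nose to rear 89.616969338394
217 ((591.7652587890625, 212.06005859375), (58.25472640991211, 26.908464431762695), 35.786869049072266) [0.59144757 0.21203113]
lid in charger frame (home: x=16,y=0) [16.98332935  0.79294532]
```

```bash
python3 - <<'E'
from h import *
t=cam('top','tend.png');s=cam('side','send.png')
o=manip.observe();print(o['time_s'],o['joint_vel'].round(3),o['ft_force'])
print(manip.hand_in())
E
```

```text
34.1 [-0.004  0.001  0.005  0.     0.002  0.001 -0.   ] [-0.64684838 -0.77256064 -0.13316212]
the job is handed in; nothing more can be done
None
```

View pics/send.png

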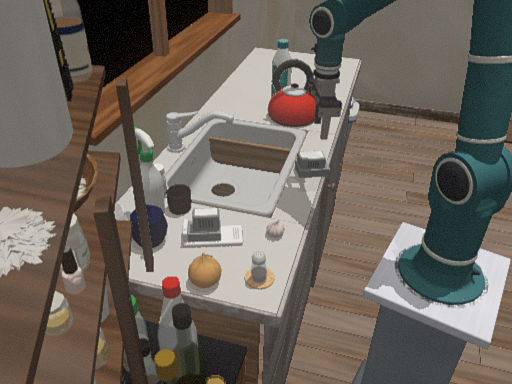

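I stood the shaker on the cork coaster and slid the slim pack along the rail to its seat. I let go, moved the arm clear and handed in at about 34 s. No verdict was given.

**What the last checks showed:**
- **Shaker:** it stands upright on the coaster, about 5 mm off centre in the side view.
- **Pack position:** the lid measures within about 1 mm of its seat both along and across the rail. The bare deck behind the pack reads 60–62 mm, against 59 mm expected, which would put the pack 1–3 mm past its seat but inside the 4 mm limit.
- **Pack alignment:** it is in line with the charger to within about 0.2°.
- **Bystanders:** the big pack, garlic, onion and cup look unmoved in the pictures; I did not measure them.

**Checks that disagreed or stayed indirect:**
- **First push:** I overran to the end stop at about 25 N. When I then pulled back, the pack slid out by about 10 mm at only 3–5 N, so it was not held then. I brought it home again more gently.
- **Catch:** I could not see it. I judge it is up because, just before I let go, the gripper felt only the pack's own weight, with none of the roughly 5 N of lift felt while the roof rode over the roller.
- **Pull test:** the one pull after it settled moved the pack about 2 mm, with force rising to 2.7 N. That fits contact with the catch but is not firm proof that it holds. I then pushed the pack home again and did not repeat the pull.

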